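# Set up the ring mandrel and slide on the plain band

### The job

Set up the ring mandrel for rounding a band: take it from its wooden rest, push its plain shank down through the bore of the inclined holder until the shoulder is fully home, and turn the black lock knob clockwise until it clicks over into the locked position. Then take the plain band (the ring without a signet face or stone) from the slotted block and slide it over the mandrel's tip and down the taper until it is snug, and let go. Leave the other two rings, the hammer and the steel block where they are.

Things in the scene. Friction and masses are not known exactly. Their poses are not given: they have to be found in the camera images.
- housing: Dark steel block 44 x 44 x 48 mm on a foot 110 x 75 x 10 mm, bored right through. Origin: centre of the bore's mouth (upper end), 80 mm above the bench. x: along the bore, out of the mouth, 30 deg above level; y level; z out of the block's top face, 30 deg from vertical. Bore 16 mm wide, 48 mm long, runs to -x. Fixed to the bench, but stands differently each time.
- mandrel: Steel ring mandrel, 0.32 kg, lying level in its rest. Origin on its axis at the shoulder; x to the tip. Shank: 14 mm round, x -62 to 0, last 9 mm tapers to 7 mm. Taper: 23 mm wide at the shoulder (x 0) to 12 mm at x 230, nose to x 236, 6 mm wide. Balances near x 75. Axis 50 mm above the bench at the start. Home: origin at the housing's, x axes alike.
- knob (a joint): Lock knob on the housing's top, turning about the housing's z at housing x -24 mm. Starts open at 0; locked 1.22 rad, at the end stop; grows clockwise seen from above. A spring holds it at either end: it resists the start of the turn most (about 0.2 N m), less towards half way (0.61), and past about 0.7 it snaps home by itself. It drives a clamp pad 4 mm down onto the shank.
- knob_grip (a point): Grip point on the knob's axis, at housing x -24, z 56 mm, on a black bar 36 mm long, 13 mm thick, reaching 8 mm above this point; under it a round skirt 35 mm across, its top 20 mm below this point. This point's x runs along the bar, z up the knob's axis. Open, the bar points 1.22 rad counter-clockwise (from above) of the housing's x; locked, along it.
- rest: Wooden rest, base 225 x 56 x 12 mm, fixed; origin: centre of its underside, x along the mandrel towards its tip. Two saddles 16 mm thick, 56 mm wide, about 50 mm high, at x -71 and 95, each notched open to the top, carry the mandrel, shoulder at x -85. Free space between the saddles for the fingers.
- ring_block: Slotted wooden block 150 x 40 x 26 mm, fixed; origin: centre of its underside, x along it. Three slots, 7 mm deep and 9.6 x 25 mm, at x -45, 0 and 45 mm, hold the three rings upright with their axes along x, in any order.
- band: Plain steel band, all round alike: outside 24 mm, inside 18.2 mm, 8 mm wide, 16 g. Origin at its centre, x along its axis. Stands in a slot, centre 31 mm above the bench, 5 mm above the block's top. Snug on the mandrel with its centre about 99 mm from the shoulder (mandrel x 99).
- signet: Like the band, but with a round flat signet face, 15 mm wide, on top. Not to be moved. Origin at the ring's centre, x its axis.
- solitaire: Like the band, but with a narrow setting and clear stone, 8 mm wide, standing up 8 mm on top. Not to be moved. Origin at the ring's centre, x its axis.
- hammer: Jeweller's chasing hammer, 230 mm long, wooden handle, steel head 68 mm wide; lies flat on the bench, 26 mm high. Not to be moved. Origin under the middle of its length, x towards the head.
- bench_block: Loose steel bench block 65 x 65 x 20 mm. Not to be moved. Origin: centre of its underside.
Mind the look-alikes: they are no part of the job. Of the things that look like the part that bears housing, take the one that is nearest to the robot's base at the start.

How it is judged:
On the way, in this order (a step that is already met when the one before it is completed fails the run):
1. the mandrel's shank is through the bore, its shoulder against the mouth (distance between mandrel and housing below 0.006 m and angle between the x axis of mandrel and the x axis of housing, either way round below 0.12 rad), for 0.2 s.
2. the knob has clicked over into its locked position, the mandrel still home (all of step 1 and value of joint knob above 1 rad), for 0.2 s.
At the end, for the whole second after the job is handed in: The mandrel's shoulder is within 6 mm of the bore's mouth, its axis within 0.12 rad of the bore's; the knob reads over 1.0 rad; the band sits round the taper, its centre 80 to 115 mm from the shoulder and within 4 mm of the axis, within 0.1 rad of square, at rest (all of step 2 and x of band in the frame of mandrel between 0.08 and 0.115 m and y of band in the frame of mandrel between -0.004 and 0.004 m and z of band in the frame of mandrel between -0.004 and 0.004 m and angle between the x axis of band and the x axis of mandrel, either way round below 0.1 rad and linear speed of band below 0.01 m/s); the robot touches nothing.
It fails at once if the signet ring is shifted more than 10 mm (distance of signet from where it was at the start of the episode above 0.01 m).
It fails at once if the stone-set ring is shifted more than 10 mm (distance of solitaire from where it was at the start of the episode above 0.01 m).
It fails at once if the hammer is shifted more than 20 mm (distance of hammer from where it was at the start of the episode above 0.02 m).
It fails at once if the steel bench block is shifted more than 20 mm (distance of bench_block from where it was at the start of the episode above 0.02 m).
It also fails if it takes over 70 s, if anything falls off the work surface, if the arm or the gripper's body presses on something with over 40 N, if the wrist force passes 120 N, or if a joint passes its speed limit or range.

### The arm

A 7-joint arm with a two-finger parallel gripper is mounted at the origin on the work surface. World frame = base frame: x ahead of the robot, y to its left, z up, the work surface at z = 0. Lengths are in m, angles in rad, forces in N, time in s.
With the tool pointing down it reaches from about 0.4 to 0.85 m from the base axis. Payload 4.5 kg.
Tool frame: the origin (TCP) lies midway between the tips of the shut fingers; the grasp point (between the pads) lies 19 mm behind it; z points along the fingers, y is the direction in which the jaws open and shut (so a half turn about z gives the same grasp; the last joint's range is limited). The gripper opens to 88 mm and grips with 3 to 60 N. Pads are 18 mm wide; open, the fingers measure 123 mm over their backs; the gripper's body (75 mm by 187 mm) begins 45 mm behind the grasp point.
Start: joints at [1.282, 0.689, -0.195, 1.565, 0.157, 0.902, -0.215], TCP at [0.198, -0.593, 0.201] pointing down, gripper open.
Joint ranges: [-3.01, 3.01], [-0.46, 2.08], [-1.47, 1.51], [0.13, 2.56], [-1, 4.14], [0.04, 2.09], [-2.66, 2.66]. Speed limits (rad/s): [2.57, 2.57, 3.14, 3.14, 3.14, 3.14, 3.14].

### API

Orientations are given as a unit quaternion [x, y, z, w].
In Python, from plant import r gives the robot as it stands. The module is installed in compiled form; this text tells all that it offers.
- The arm moves only by the tool carry_out, never from a script. Its argument "commands" is a list of rows, each a list of 6 numbers: the shift along the tool's x, y, z in m, then the turn, a rotation vector about the tool's x, y, z in degrees. In form: [[dx, dy, dz, wx, wy, wz], ...]. A call has 1 to 12 rows; each row is the pose to reach, as a shift and turn from the pose commanded when the call began, along the tool's axes at that moment; what a row does not reach only later rows make up. A row lasts 1/10 s, in which the tool goes at most 50 mm and 8.59 degrees, less where a joint would pass 70% of its speed; a pose out of reach is approached as far as the arm can. A call with a gripper value outside its range is refused whole. "fingers" is the closure in counts, from 0 (fully open) to 255 (shut), set as the call begins (left out, the last holds). The fingers move at their own pace and stop on an object; "grip_force" is the grip in N (left out, the last holds). Time passes only in rows, so rows that repeat a pose let the fingers close. It gives the time, the measured TCP pose, the force and the opening at its end, in the units of the state.
- r.get_state(): the state, without advancing time (a new reading comes with each control period).
- r.snapshot(name): name is "scene" or "side" or "wrist"; returns a dict with "img" (384x512x3 uint8, blue, green, red), "intrinsics" (3x3 intrinsics, pixels), "extrinsics" (4x4, takes a point from camera to world coordinates); the wrist camera has in their place "tool_from_camera" (4x4, takes a point from camera to tool coordinates, whose origin is the TCP and whose axes are the flange's). Camera axes: x right, y down, z forward; pixel columns grow to the right and rows downward; lengths in m; the calibration is good to about 2 mm. A picture is of the moment at which its call begins: read the wrist's pose just before it. There is no depth.
- r.finish_job(): hands the job in, once; it reports no verdict.
Trained networks look in a picture, given as the dict that the camera call returned (one of the last four; its "shot" number tells which), for a name from the list of things; names that differ only in an ending like _2 or _b are one class to them, and where a whole thing is asked for, a point or a joint stands for the part that bears it (a point fixed in the world has none). Each returns a list of dicts, best first, with "p" (0 to 1); they miss things now and then, are a little off and sometimes report something else, mostly with a low value. They report only what shows in the picture. A call takes as long as a camera call. They do not tell look-alikes from the thing itself.
- r.spot_in(picture, label): "xyz" ([x, y, z] in m, in world coordinates, good to about 4 mm: the middle of the surface that is visible of it).
- r.spot_point(picture, label): "xyz" ([x, y, z] in m, in world coordinates, good to about 4 mm: a listed point, or the origin of a listed thing).
The state is a dict: "clock": time; "q": joint angles; "qd": joint speeds; "joint_torque": joint torques, N m; "tool_pos": TCP position; "eef_rot": TCP orientation; "contact_force": force on the tool from outside, world axes, zero at the start; "moment": the same for the moment, N m; "opening": opening from 0.0 (shut) to 1.0 (fully open).
Only numpy, scipy, OpenCV 4.12 (cv2) and the standard library are available. Lean on these libraries where they do the work, as an engineer would, in place of code of your own. Each camera call takes 0.05 s, during which the arm holds its last target.

## Working session

There is one attempt and no reset: what is moved stays moved. The work goes in short steps, Python scripts to look and compute and a tool call to move; the robot and the scene stay as the last step left them, time stands still between calls to the robot, and variables do not carry over. Pictures are saved under pics/ and viewed, and the job is handed in when it is done.

Besides the shell and the picture viewer there is one more tool, called as name(argument=value, ...), one argument or row to a line, values as JSON. carry_out: Moves the arm, as the interface text tells. Its arguments: {"type":"object","properties":{"commands":{"type":"array","items":{"type":"array","items":{"type":"number"}}},"fingers":{"type":"number"},"grip_force":{"type":"number"}},"required":["commands"]}

```bash
ls; mkdir -p pics
cat > h.py <<'E'
import numpy as np, cv2
from scipy.spatial.transform import Rotation as R
from plant import r
E
python3 - <<'E'
from h import *
s=r.get_state()
for k,v in s.items(): print(k,np.round(v,3))
for n in ["scene","side"]:
    p=r.snapshot(n); cv2.imwrite(f"pics/{n}0.png",p["img"]); print(n,p["intrinsics"],p["extrinsics"])
    for l in ["housing","mandrel","knob_grip","rest","ring_block","band","signet","solitaire","hammer","bench_block"]:
        print(l,[(np.round(d["xyz"],3),round(d["p"],2)) for d in r.spot_point(p,l)])
E
```

```text
pics
clock 0.0
q [ 1.282  0.69  -0.195  1.566  0.157  0.903 -0.215]
qd [-0.001 -0.     0.001  0.    -0.003 -0.     0.001]
joint_torque [ 1.0000e-03 -5.2756e+01 -1.2670e+00 -1.5343e+01 -5.3000e-02  7.0000e-03
  0.0000e+00]
tool_pos [ 0.198 -0.592  0.2  ]
eef_rot [ 0.987  0.161 -0.    -0.001]
contact_force [-0.042 -0.379  0.115]
moment [-0.041  0.059 -0.046]
opening 1.0
scene [[390.19792699   0.         254.179967  ]
 [  0.         390.19792699 190.34805897]
 [  0.           0.           1.        ]] [[ 0.29544291  0.61536557 -0.73077952  1.39727687]
 [ 0.95522677 -0.17748028  0.23673313 -0.27784106]
 [ 0.01597846 -0.76800128 -0.64024896  0.77548758]
 [ 0.          0.          0.          1.        ]]
housing [(array([ 0.796, -0.15 ,  0.079]), 0.8), (array([ 0.514, -0.201,  0.079]), 0.64), (array([ 0.507, -0.399,  0.081]), 0.62)]
mandrel [(array([ 0.685, -0.034,  0.048]), 0.6), (array([ 0.513, -0.2  ,  0.081]), 0.5)]
knob_grip [(array([ 0.791, -0.198,  0.117]), 0.81), (array([ 0.501, -0.447,  0.117]), 0.66), (array([ 0.513, -0.249,  0.116]), 0.48)]
rest [(array([ 0.662,  0.054, -0.001]
[... 631 characters left out ...]
      0.          0.          1.        ]]
housing [(array([ 0.509, -0.205,  0.079]), 0.88), (array([ 0.506, -0.395,  0.084]), 0.69), (array([ 0.681, -0.031,  0.049]), 0.4), (array([ 0.636,  0.388, -0.   ]), 0.24)]
mandrel []
knob_grip [(array([ 0.505, -0.443,  0.116]), 0.62), (array([ 0.509, -0.251,  0.116]), 0.44), (array([ 0.788, -0.199,  0.115]), 0.43)]
rest []
ring_block [(array([ 0.46 ,  0.268, -0.002]), 0.57)]
band [(array([0.458, 0.267, 0.031]), 0.62)]
signet []
solitaire [(array([0.452, 0.224, 0.032]), 0.4), (array([0.458, 0.27 , 0.029]), 0.28)]
hammer [(array([ 0.662, -0.306, -0.   ]), 0.7)]
bench_block [(array([ 0.635,  0.388, -0.001]), 0.66), (array([0.465, 0.317, 0.028]), 0.57)]
```

View pics/scene0.png

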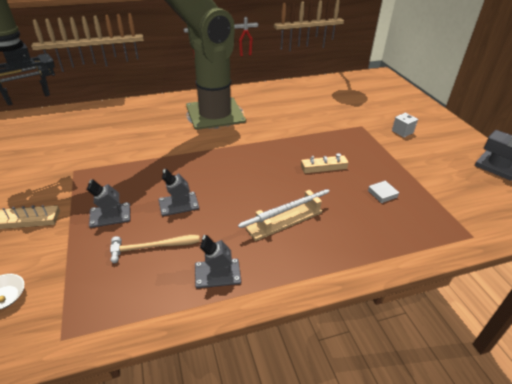

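View pics/side0.png

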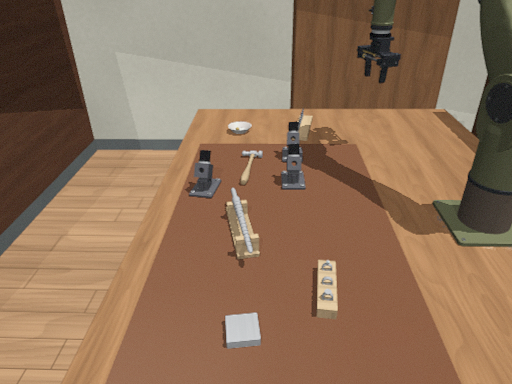

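The scene picture shows three look-alike housings at px (178,195), (108,208) and (217,265). The one at about (0.51,-0.20) is nearest the base, and its mouth faces +y. The mandrel is at px (285,208) and the ring block at (325,163). I'll move above the mandrel first.

```bash
cat >> h.py <<'E'
def pose():
    s=r.get_state(); return np.array(s["tool_pos"]),R.from_quat(s["eef_rot"]),s
def rel(p,Rm,src=None):
    """rows numbers to reach world pose (p, R) from current (measured) pose"""
    p0,R0,s=pose() if src is None else src
    d=R0.inv().apply(np.array(p)-p0); w=(R0.inv()*Rm).as_rotvec(degrees=True)
    return np.round(np.r_[d,w],4)
def frame(x,z):
    x=np.array(x,float);z=np.array(z,float);z/=np.linalg.norm(z);x=x-z*(x@z);x/=np.linalg.norm(x)
    return R.from_matrix(np.c_[x,np.cross(z,x),z])
def wristcam(pic,st):
    T=np.eye(4);T[:3,:3]=R.from_quat(st["eef_rot"]).as_matrix();T[:3,3]=st["tool_pos"];return T@np.array(pic["tool_from_camera"])
def proj(P,K,E):
    P=np.atleast_2d(P);c=(P-E[:3,3])@E[:3,:3];return (c@K.T)[:,:2]/c[:,2:]
LBL=["housing","mandrel","knob_grip","rest","ring_block","band","signet","solitaire"]
def shot(n,name,lbls=()):
    st=r.get_state();p=r.snapshot(n);cv2.imwrite(f"pics/{name}.png",p["img"])
    E=wristcam(p,st) if n=="wrist" else np.array(p["extrinsics"]);K=np.array(p["intrinsics"])
    np.savez(f"pics/{name}.npz",E=E,K=K)
    for l in lbls: print(l,[(np.round(d["xyz"],4),round(d["p"],2)) for d in r.spot_point(p,l)])
    return p["img"],K,E
E
python3 - <<'E'
from h import *
a=np.deg2rad(104)
print(rel([0.66,0.03,0.27],frame([np.cos(a),np.sin(a),0],[0,0,-1])))
p=r.snapshot("wrist");print(p["tool_from_camera"],p["intrinsics"])
E
```

```text
[ 6.35400e-01 -4.44100e-01 -6.93000e-02  3.30000e-03  4.30000e-03
 -8.55055e+01]
[[ 1.75765116e-05 -9.63337912e-01 -2.68291012e-01  6.79706088e-02]
 [ 9.99999764e-01  2.01365523e-04 -6.57519363e-04 -7.00702422e-04]
 [ 6.87437891e-04 -2.68290937e-01  9.63337688e-01 -1.84147442e-01]
 [ 0.00000000e+00  0.00000000e+00  0.00000000e+00  1.00000000e+00]] [[279.90567447   0.         253.68492315]
 [  0.         279.90567447 190.92039681]
 [  0.           0.           1.        ]]
```

carry_out(
  commands=[
    [0.635, -0.444, -0.07, 0, 0, -85.5],
    [0.635, -0.444, -0.07, 0, 0, -85.5],
    [0.635, -0.444, -0.07, 0, 0, -85.5],
    [0.635, -0.444, -0.07, 0, 0, -85.5],
    [0.635, -0.444, -0.07, 0, 0, -85.5],
    [0.635, -0.444, -0.07, 0, 0, -85.5],
    [0.635, -0.444, -0.07, 0, 0, -85.5],
    [0.635, -0.444, -0.07, 0, 0, -85.5],
    [0.635, -0.444, -0.07, 0, 0, -85.5],
    [0.635, -0.444, -0.07, 0, 0, -85.5],
    [0.635, -0.444, -0.07, 0, 0, -85.5],
    [0.635, -0.444, -0.07, 0, 0, -85.5],
  ],
)

```text
clock: 2.35
tool_pos: [0.5551, -0.1112, 0.255]
eef_rot: [0.616, 0.788, -0.0, 0.0]
contact_force: [1.0, -1.0, -0.1]
opening: 1.002
```

Run:
```python
from h import *
print(r.get_state()["tool_pos"], r.get_state()["qd"])
shot("wrist","w1",["housing","knob_grip","mandrel","rest"])
a=np.deg2rad(104)
print(rel([0.66,0.03,0.27],frame([np.cos(a),np.sin(a),0],[0,0,-1])))
```

```text
[ 0.55506076 -0.11122743  0.25500244] [-0.93106128  0.21831395  0.07595877 -0.63675039 -0.00574931  0.39542147
 -0.67208549]
housing [(array([ 0.511 , -0.2027,  0.078 ]), 0.8), (array([ 0.5069, -0.3945,  0.0787]), 0.66)]
knob_grip [(array([ 0.5086, -0.2497,  0.1181]), 0.8), (array([ 0.7914, -0.1947,  0.1121]), 0.67)]
mandrel [(array([ 0.6758, -0.0314,  0.0507]), 0.78)]
rest [(array([0.6589, 0.0556, 0.0008]), 0.75)]
[ 0.1134  0.1379 -0.0158 -0.0706  0.0489 -0.0107]
```

View pics/w1.png

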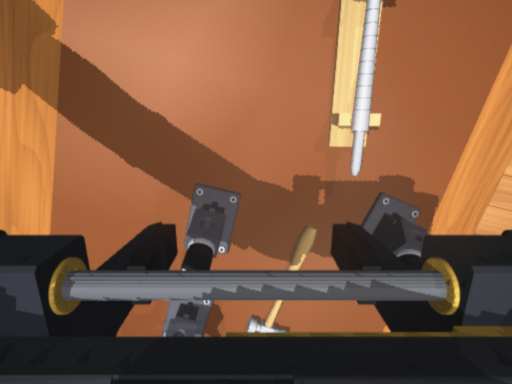

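The wrist view shows the target housing at px (212,215), its foot squarish and the mouth facing up the image. The mandrel shank end is at (356,168). The arm was still moving during this shot, so I'll take another after the move.

carry_out(
  commands=[
    [0.113, 0.138, -0.016, 0, 0, 0],
    [0.113, 0.138, -0.016, 0, 0, 0],
    [0.113, 0.138, -0.016, 0, 0, 0],
    [0.113, 0.138, -0.016, 0, 0, 0],
    [0.113, 0.138, -0.016, 0, 0, 0],
    [0.113, 0.138, -0.016, 0, 0, 0],
  ],
)

```text
clock: 3.2
tool_pos: [0.6601, 0.0279, 0.27]
eef_rot: [0.616, 0.787, -0.001, 0.0]
contact_force: [-0.5, -0.8, -0.6]
opening: 0.997
```

Run:
```python
from h import *
s=r.get_state();print(s["tool_pos"], s["eef_rot"],np.abs(s["qd"]).max())
shot("wrist","w2",["mandrel","rest"])
shot("wrist","w2",["mandrel","rest","housing"])
shot("scene","s2",["mandrel","rest"])
```

```text
[0.66008557 0.02793781 0.27000939] [ 6.16492850e-01  7.87359420e-01 -1.30481724e-03  8.14563206e-05] 0.029844377531090125
mandrel []
rest [(array([0.66  , 0.0482, 0.0019]), 0.88)]
mandrel [(array([ 0.6809, -0.0317,  0.0506]), 0.88)]
rest [(array([0.663 , 0.0555, 0.0037]), 0.98)]
housing [(array([ 0.7997, -0.1503,  0.081 ]), 0.75)]
mandrel [(array([ 0.6843, -0.03  ,  0.0464]), 0.96)]
rest [(array([ 0.5114, -0.2506,  0.1141]), 0.64), (array([0.6614, 0.0537, 0.0008]), 0.61), (array([ 0.5135, -0.2009,  0.0794]), 0.27)]
```

View pics/w2.png

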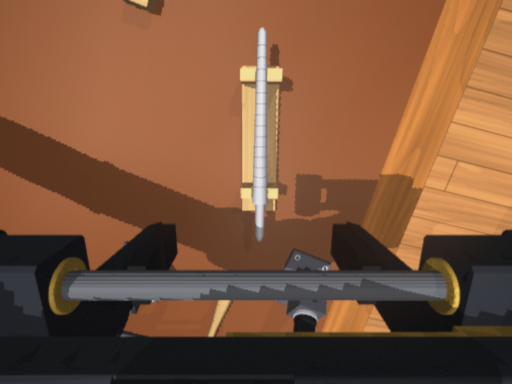

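The mandrel runs from nose px (262,29) to shank end (260,240), nearly along the image's vertical. I'll segment its axis and back-project it to z=0.05.

```bash
cat >> h.py <<'E'
def back(uv,K,E,z):
    uv=np.atleast_2d(uv);d=np.c_[uv,np.ones(len(uv))]@np.linalg.inv(K).T@E[:3,:3].T
    t=(z-E[2,3])/d[:,2];return E[:3,3]+d*t[:,None]
E
python3 - <<'E'
from h import *
d=np.load("pics/w2.npz");K,E=d["K"],d["E"];im=cv2.imread("pics/w2.png").astype(int)
sat=im.max(2)-im.min(2)
m=((sat<45)&(im.max(2)>110)).astype(np.uint8);m[255:]=0;m[:,:230]=0;m[:,290:]=0
n,l,st,c=cv2.connectedComponentsWithStats(m);i=1+np.argmax(st[1:,4]);print(st[i])
ys,xs=np.where(l==i);rows=[]
for y in np.unique(ys):
    x=xs[ys==y];rows.append((x.mean(),y,np.ptp(x)+1))
rows=np.array(rows);print(rows[::12].round(1))
P=back(rows[:,:2]+0.0,K,E,0.05);
q=(rows[:,1]>45)&(rows[:,1]<225)
v=cv2.fitLine(P[q,:2].astype(np.float32),cv2.DIST_HUBER,0,.01,.01).ravel();print(v,np.rad2deg(np.arctan2(v[1],v[0])))
print("ends",P[0],P[-1],np.linalg.norm(P[0]-P[-1]))
E
```

```text
[ 252   27   16  215 2417]
[[262.   27.    1. ]
 [261.5  39.   10. ]
 [261.5  51.   10. ]
 [261.5  63.   10. ]
 [261.   75.   11. ]
 [261.   87.   11. ]
 [261.   99.   11. ]
 [260.5 111.   12. ]
 [260.5 123.   12. ]
 [260.5 135.   12. ]
 [260.  147.   13. ]
 [260.  159.   13. ]
 [259.5 171.   14. ]
 [259.5 183.   16. ]
 [259.  195.   15. ]
 [259.5 207.   10. ]
 [259.5 219.   10. ]
 [259.  231.    7. ]]
[ 0.23141651 -0.9728548   0.6593463   0.06299591] -76.619514
ends [0.62697581 0.20025696 0.05      ] [ 0.696539   -0.09314838  0.05      ] 0.3015389425883927
```

Run:
```python
from h import *
a=np.deg2rad(103.4)
print(rel([0.6645,0.0419,0.031],frame([np.cos(a),np.sin(a),0],[0,0,-1])))
```

```text
[0.0107 0.0067 0.2398 0.0021 0.0136 0.5711]
```

carry_out(
  commands=[
    [0.011, 0.007, 0.12, 0, 0, 0.6],
    [0.011, 0.007, 0.12, 0, 0, 0.6],
    [0.011, 0.007, 0.12, 0, 0, 0.6],
    [0.011, 0.007, 0.2, 0, 0, 0.6],
    [0.011, 0.007, 0.2, 0, 0, 0.6],
    [0.011, 0.007, 0.225, 0, 0, 0.6],
    [0.011, 0.007, 0.24, 0, 0, 0.6],
    [0.011, 0.007, 0.24, 0, 0, 0.6],
    [0.011, 0.007, 0.24, 0, 0, 0.6],
  ],
)

```text
clock: 4.6
tool_pos: [0.6656, 0.043, 0.0316]
eef_rot: [0.62, 0.785, 0.001, 0.0]
contact_force: [0.2, -0.5, 0.6]
opening: 1.003
```

Run:
```python
from h import *
s=r.get_state();print(s["tool_pos"], s["eef_rot"],s["contact_force"])
shot("side","side3")
shot("wrist","w3")
```

```text
[0.66557964 0.04301302 0.03160385] [6.19868168e-01 7.84705605e-01 6.03863849e-04 4.49514786e-04] [ 0.1505707  -0.4697068   0.58197117]
```

View pics/w3.png

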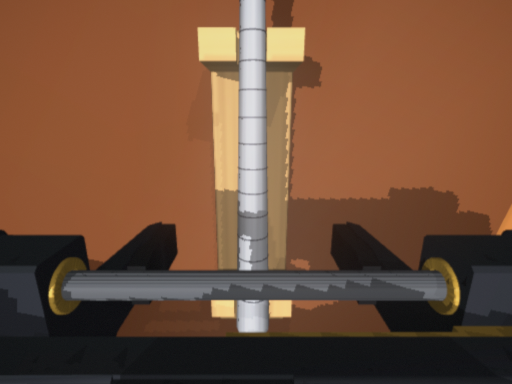

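View pics/side3.png

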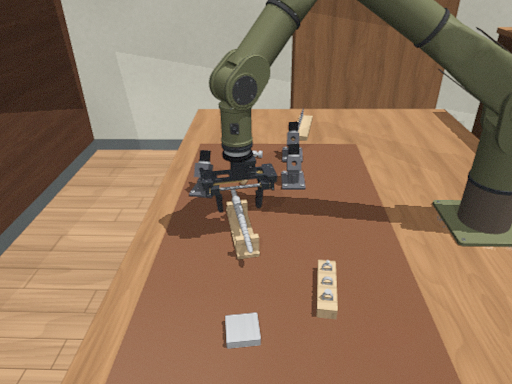

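The mandrel is centred between the fingers at px column 253, with the fingers between the saddles. I'll close the gripper.

carry_out(
  commands=[
    [0, 0, 0, 0, 0, 0],
    [0, 0, 0, 0, 0, 0],
    [0, 0, 0, 0, 0, 0],
    [0, 0, 0, 0, 0, 0],
    [0, 0, 0, 0, 0, 0],
    [0, 0, 0, 0, 0, 0],
    [0, 0, 0, 0, 0, 0],
    [0, 0, 0, 0, 0, 0],
  ],
  fingers=255,
  grip_force=55,
)

```text
clock: 5.5
tool_pos: [0.6648, 0.0428, 0.0306]
eef_rot: [0.62, 0.785, -0.0, -0.0]
contact_force: [0.6, -1.0, 0.4]
opening: 0.302
```

carry_out(
  commands=[
    [0, 0, 0, 0, 0, 0],
    [0, 0, 0, 0, 0, 0],
    [0, 0, 0, 0, 0, 0],
    [0, 0, 0, 0, 0, 0],
  ],
)

```text
clock: 5.9
tool_pos: [0.6648, 0.0427, 0.0307]
eef_rot: [0.62, 0.785, -0.0, 0.0]
contact_force: [-0.3, -0.5, 0.2]
opening: 0.003
```

```bash
python3 - <<'E'
from h import *
s=r.get_state();print(s["tool_pos"], s["eef_rot"],s["contact_force"],s["opening"])
shot("side","side4",["mandrel"])
shot("wrist","w4")
shot("scene","sc4",["mandrel"])
E
python3 -c "
import cv2;a=cv2.imread('pics/side4.png')[130:280,160:330];cv2.imwrite('pics/side4c.png',cv2.resize(a,None,fx=4,fy=4))"
```

```text
[0.66479892 0.04274522 0.03069277] [ 6.19810645e-01  7.84751402e-01 -2.09378510e-05  2.48098585e-05] [-0.32348908 -0.47745938  0.2356743 ] 0.002559327706768862
mandrel [(array([ 0.6811, -0.0296,  0.0521]), 0.72)]
mandrel [(array([ 0.686 , -0.0317,  0.0492]), 0.71), (array([ 0.6649, -0.3132, -0.0018]), 0.56)]
```

View pics/w4.png

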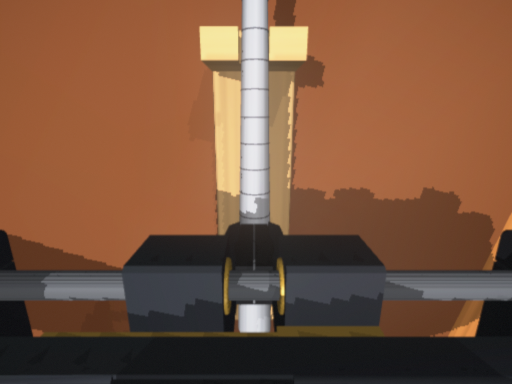

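View pics/side4c.png

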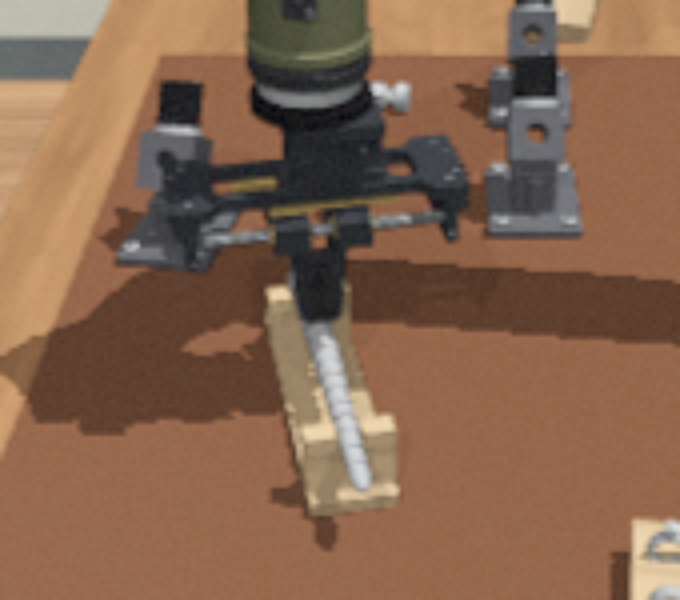

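```bash
python3 -c "
import cv2;a=cv2.imread('pics/w4.png')[180:340,170:340];b=cv2.imread('pics/sc4.png')[130:260,180:340];cv2.imwrite('pics/w4c.png',cv2.convertScaleAbs(cv2.resize(a,None,fx=3.6,fy=3.6,interpolation=2),alpha=2.0,beta=20));cv2.imwrite('pics/sc4c.png',cv2.resize(b,None,fx=4.5,fy=4.5,interpolation=2))"
```

```text
(no output)
```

View pics/w4c.png

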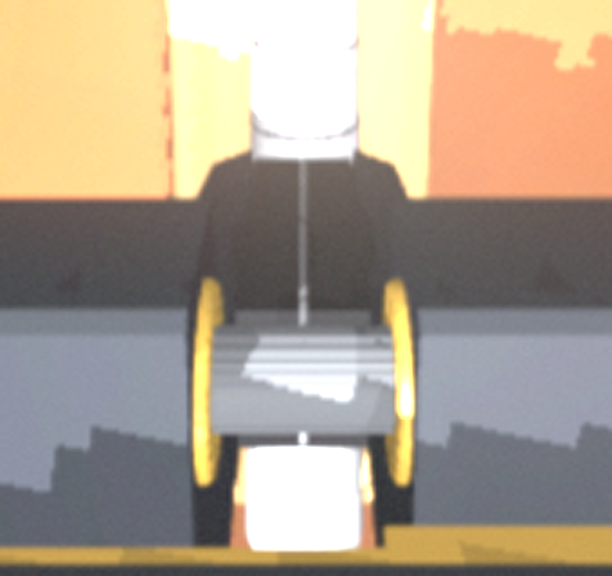

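View pics/sc4c.png

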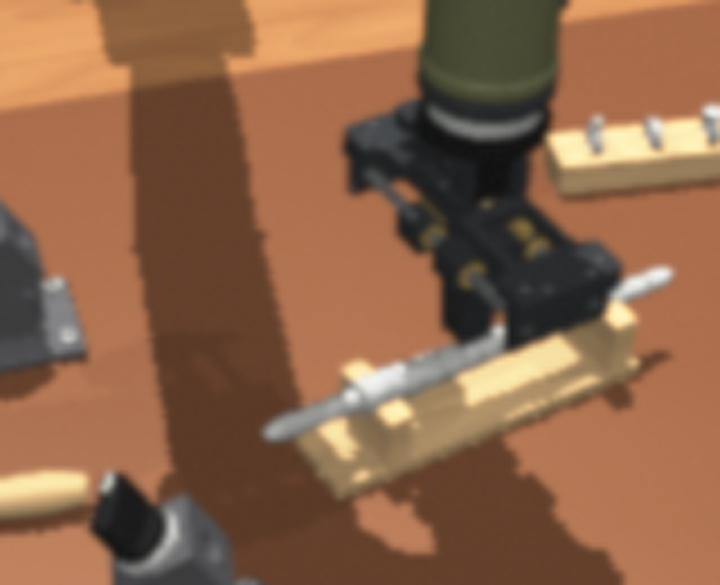

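Run:
```python
from h import *
p,Rm,s=pose()
for n in ["sc4","side4","w4"]:
    d=np.load(f"pics/{n}.npz");im=cv2.imread(f"pics/{n}.png")
    for h,c in [(0,(0,0,255)),(-.02,(0,255,0)),(-.04,(255,0,0)),(-.064,(255,0,255))]:
        for x in (-.009,.009):
            u=proj(p+Rm.apply([x,0,h]),d["K"],d["E"])[0];print(n,h,x,u.round(0));cv2.circle(im,tuple(np.round(u*4).astype(int).tolist()),4,c,-1,shift=2)
    u0=proj(p+Rm.apply([0,0,-.03]),d["K"],d["E"])[0].astype(int)
    y,x=max(u0[1]-60,0),max(u0[0]-75,0)
    cv2.imwrite(f"pics/{n}_d.png",cv2.resize(im[y:y+120,x:x+150],None,fx=5,fy=5,interpolation=0))
```

```text
sc4 0 -0.009 [279. 215.]
sc4 0 0.009 [285. 212.]
sc4 -0.02 -0.009 [280. 209.]
sc4 -0.02 0.009 [285. 207.]
sc4 -0.04 -0.009 [280. 204.]
sc4 -0.04 0.009 [286. 202.]
sc4 -0.064 -0.009 [281. 197.]
sc4 -0.064 0.009 [286. 195.]
side4 0 -0.009 [239. 218.]
side4 0 0.009 [240. 222.]
side4 -0.02 -0.009 [239. 212.]
side4 -0.02 0.009 [240. 216.]
side4 -0.04 -0.009 [239. 206.]
side4 -0.04 0.009 [240. 209.]
side4 -0.064 -0.009 [238. 198.]
side4 -0.064 0.009 [240. 202.]
w4 0 -0.009 [255. 228.]
w4 0 0.009 [255. 204.]
w4 -0.02 -0.009 [255. 240.]
w4 -0.02 0.009 [255. 214.]
w4 -0.04 -0.009 [255. 256.]
w4 -0.04 0.009 [255. 226.]
w4 -0.064 -0.009 [255. 280.]
w4 -0.064 0.009 [255. 246.]
```

View pics/sc4_d.png

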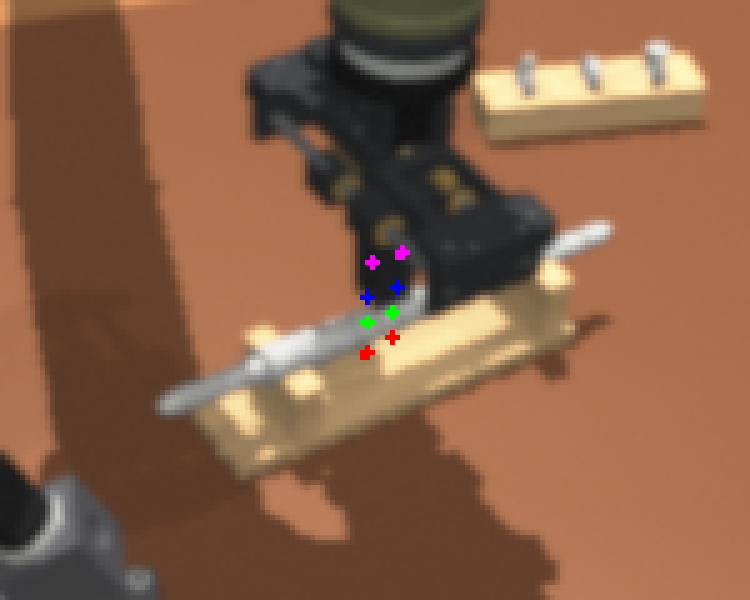

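View pics/side4_d.png

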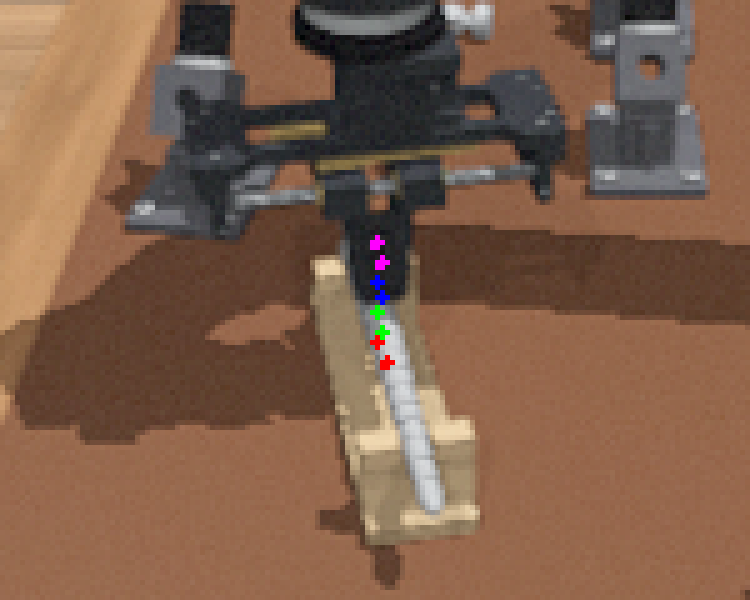

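Both fixed cameras and the wrist camera agree. The real fingertips sit about 38 mm behind the reported TCP: the shut fingers ended about 10 mm above the untouched mandrel. So the grasp point is at tool z ≈ -0.057. I'll reopen and go 38 mm deeper, watching the contact force.

carry_out(
  commands=[
    [0, 0, 0, 0, 0, 0],
    [0, 0, 0, 0, 0, 0],
    [0, 0, 0, 0, 0, 0],
    [0, 0, 0, 0, 0, 0],
    [0, 0, 0, 0, 0, 0],
    [0, 0, 0, 0, 0, 0],
    [0, 0, 0, 0, 0, 0],
    [0, 0, 0, 0, 0, 0],
  ],
  fingers=60,
)

```text
clock: 6.95
tool_pos: [0.6648, 0.0427, 0.0307]
eef_rot: [0.62, 0.785, 0.0, 0.0]
contact_force: [0.2, -0.5, -0.3]
opening: 0.706
```

carry_out(
  commands=[
    [0, 0, 0.01, 0, 0, 0],
    [0, 0, 0.02, 0, 0, 0],
    [0, 0, 0.03, 0, 0, 0],
    [0, 0, 0.038, 0, 0, 0],
    [0, 0, 0.038, 0, 0, 0],
  ],
)

```text
clock: 7.45
tool_pos: [0.6635, 0.0425, -0.0092]
eef_rot: [0.62, 0.785, -0.001, -0.001]
contact_force: [1.0, 0.3, -0.7]
opening: 0.768
```

```bash
python3 - <<'E'
from h import *
s=r.get_state();print(s["tool_pos"], s["eef_rot"],s["contact_force"],s["opening"])
shot("side","side5");shot("wrist","w5")
E
python3 -c "
import cv2;a=cv2.imread('pics/side5.png')[150:270,170:320];cv2.imwrite('pics/side5c.png',cv2.resize(a,None,fx=5,fy=5,interpolation=0))"
```

```text
[ 0.66345526  0.04247759 -0.00921627] [ 0.61970641  0.7848322  -0.00119839 -0.00096984] [ 1.00738556  0.31614478 -0.66135256] 0.767576350799395
```

View pics/side5c.png

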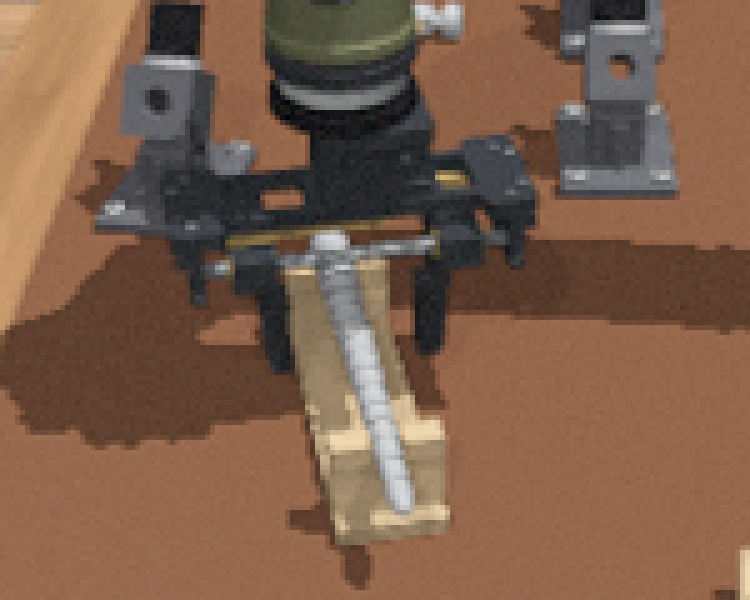

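View pics/w5.png

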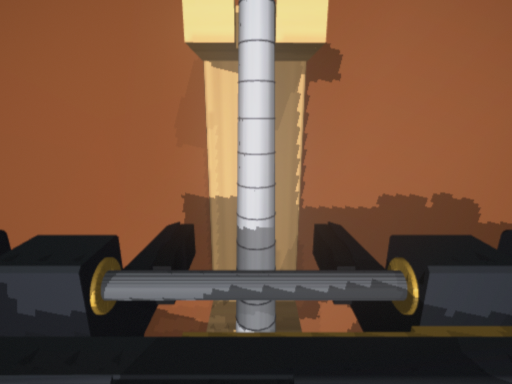

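The fingertips (zoomed px (275,360) and (430,345)) now reach below the mandrel on both sides. I'll close.

carry_out(
  commands=[
    [0, 0, 0.038, 0, 0, 0],
    [0, 0, 0, 0, 0, 0],
    [0, 0, 0, 0, 0, 0],
    [0, 0, 0, 0, 0, 0],
    [0, 0, 0, 0, 0, 0],
    [0, 0, 0, 0, 0, 0],
    [0, 0, 0, 0, 0, 0],
    [0, 0, 0, 0, 0, 0],
    [0, 0, 0, 0, 0, 0],
    [0, 0, 0, 0, 0, 0],
  ],
  fingers=255,
  grip_force=55,
)

```text
clock: 8.55
tool_pos: [0.6643, 0.0426, -0.0078]
eef_rot: [0.62, 0.785, -0.0, -0.0]
contact_force: [0.2, -0.9, -2.8]
opening: 0.198
```

I left a stray 38 mm in the first row of that call, and it was reversed on the next row. The grip holds at opening 0.198 (≈17–19 mm) and forces are low, so nothing shows damage. I'll lift and check.

carry_out(
  commands=[
    [0, 0, -0.01, 0, 0, 0],
    [0, 0, -0.03, 0, 0, 0],
    [0, 0, -0.06, 0, 0, 0],
    [0, 0, -0.1, 0, 0, 0],
    [0, 0, -0.14, 0, 0, 0],
    [0, 0, -0.17, 0, 0, 0],
    [0, 0, -0.17, 0, 0, 0],
    [0, 0, -0.17, 0, 0, 0],
  ],
)

```text
clock: 9.35
tool_pos: [0.6646, 0.0425, 0.1631]
eef_rot: [0.62, 0.785, -0.0, 0.0]
contact_force: [-0.2, 0.8, -2.9]
opening: 0.196
```

Run:
```python
from h import *
s=r.get_state();print(s["tool_pos"], s["eef_rot"],s["contact_force"],s["moment"],s["opening"])
shot("side","side6",["mandrel","rest"]);shot("wrist","w6",["mandrel"]);shot("scene","sc6",["mandrel","housing","knob_grip"])
```

```text
[0.6645955  0.04254147 0.16311395] [ 6.19764680e-01  7.84787626e-01 -1.55080298e-05  3.50853941e-04] [-0.22567299  0.79366282 -2.8676022 ] [-0.10133102 -0.09017581 -0.00692669] 0.19610113959712144
mandrel [(array([ 0.6781, -0.0309,  0.2208]), 0.88)]
rest []
mandrel []
mandrel []
housing [(array([ 0.5076, -0.3982,  0.0827]), 0.89), (array([ 0.793 , -0.1509,  0.0769]), 0.82)]
knob_grip [(array([ 0.504 , -0.4477,  0.1171]), 0.77), (array([ 0.7919, -0.1934,  0.1187]), 0.64), (array([ 0.5104, -0.2481,  0.1145]), 0.44)]
```

View pics/sc6.png

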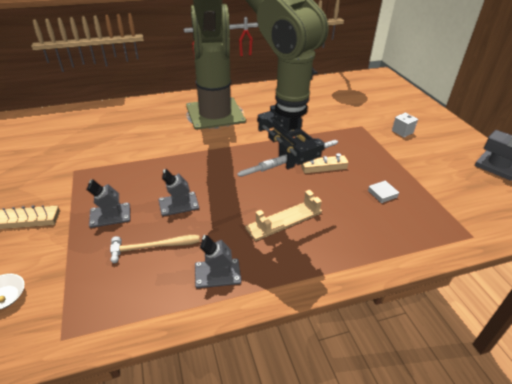

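View pics/w6.png

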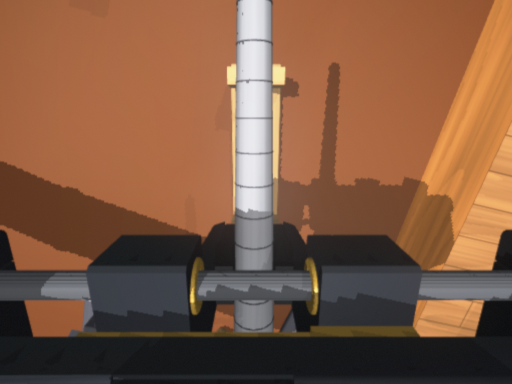

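The mandrel is lifted and held level-looking, and the rest is empty. Next I'll overlay the predicted mandrel axis in the three views to calibrate its pose in the hand.

Run:
```python
from h import *
p,Rm,s=pose()
for n in ["sc6","side6","w6"]:
    d=np.load(f"pics/{n}.npz");im=cv2.imread(f"pics/{n}.png");f=4
    im=cv2.resize(im,None,fx=f,fy=f,interpolation=2)
    for mx in [-62,0,50,100,200,236]:
        u=proj(p+Rm.apply([(mx-76)/1000,0,-.057]),d["K"],d["E"])[0];print(n,mx,u.round(1))
        cv2.circle(im,tuple(np.round((u+.5)*f).astype(int).tolist()),2,(0,0,255),-1)
    u0=(proj(p+Rm.apply([0.0,0,-.057]),d["K"],d["E"])[0]*f).astype(int)
    y,x=max(u0[1]-300,0),max(u0[0]-400,0)
    cv2.imwrite(f"pics/{n}_d.png",im[y:y+600,x:x+800])
```

```text
sc6 -62 [238.  174.6]
sc6 0 [260.6 166.8]
sc6 50 [278.  160.9]
sc6 100 [294.7 155.2]
sc6 200 [326.2 144.5]
sc6 236 [336.9 140.8]
side6 -62 [229.6 135.5]
side6 0 [232.8 144.5]
side6 50 [235.7 152.5]
side6 100 [238.8 161.2]
side6 200 [246.  181.3]
side6 236 [249.  189.5]
w6 -62 [256.8 454.1]
w6 0 [257.1 376.8]
w6 50 [257.5 301.7]
w6 100 [257.9 211.6]
w6 200 [259.  -36.5]
w6 236 [ 259.5 -159.3]
```

View pics/sc6_d.png

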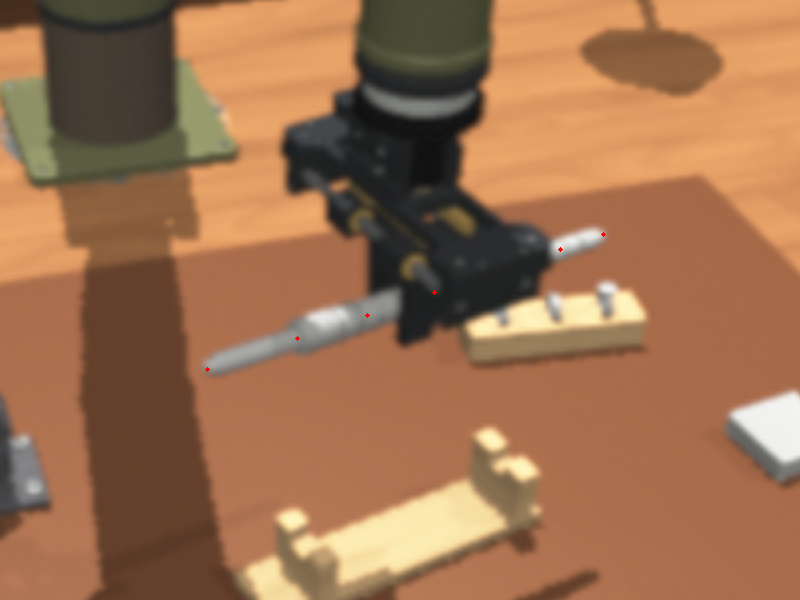

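View pics/side6_d.png

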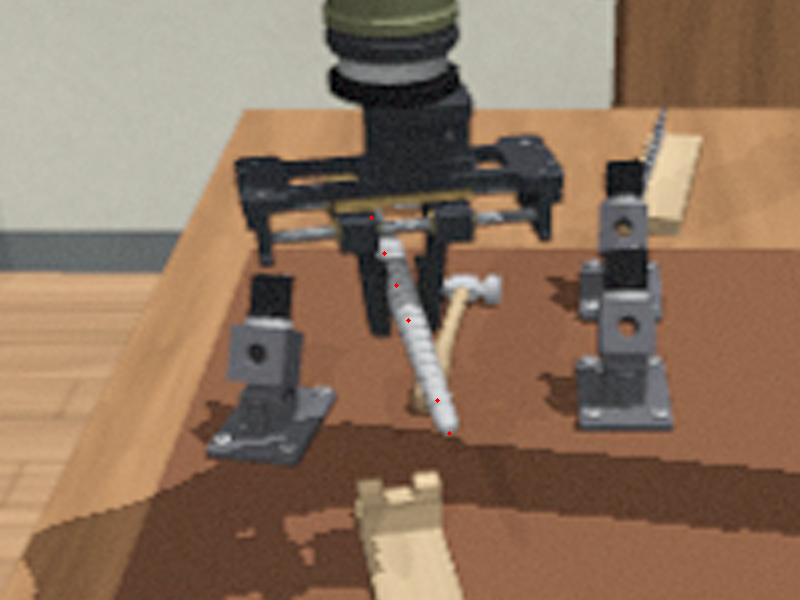

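The predicted axis, with shoulder at tool x −76 mm and z −57 mm, lies on the mandrel within about 1–2 mm in both views: shank end px (238,175), nose (337,141). Next I need a steady wrist view of the target housing, with the mandrel off to one side.

Run:
```python
from h import *
print(rel([0.60,-0.28,0.28],frame([0,1,0],[0,0,-1])))
```

```text
[-2.9900e-01 -1.3770e-01 -1.1790e-01 -5.6200e-02 -3.1000e-03  1.3402e+01]
```

carry_out(
  commands=[
    [-0.05, -0.02, -0.04, 0, 0, 3],
    [-0.3, -0.138, -0.118, 0, 0, 13.4],
    [-0.3, -0.138, -0.118, 0, 0, 13.4],
    [-0.3, -0.138, -0.118, 0, 0, 13.4],
    [-0.3, -0.138, -0.118, 0, 0, 13.4],
    [-0.3, -0.138, -0.118, 0, 0, 13.4],
    [-0.3, -0.138, -0.118, 0, 0, 13.4],
    [-0.3, -0.138, -0.118, 0, 0, 13.4],
    [-0.3, -0.138, -0.118, 0, 0, 13.4],
    [-0.3, -0.138, -0.118, 0, 0, 13.4],
  ],
)

```text
clock: 10.8
tool_pos: [0.6003, -0.279, 0.2803]
eef_rot: [0.706, 0.708, 0.001, -0.001]
contact_force: [-0.4, 0.9, -2.3]
opening: 0.199
```

```bash
python3 - <<'E'
from h import *
s=r.get_state();print(s["tool_pos"], s["eef_rot"],np.abs(s["qd"]).max(),s["opening"])
shot("wrist","w7",["housing","knob_grip"]);shot("side","side7",["housing","knob_grip"]);shot("scene","sc7",["housing","knob_grip"])
E
python3 -c "
import cv2;a=cv2.imread('pics/w7.png');cv2.imwrite('pics/w7c.png',cv2.resize(a[0:240,60:300],None,fx=2.5,fy=2.5,interpolation=2))
b=cv2.imread('pics/side7.png')[110:200,250:350];cv2.imwrite('pics/side7c.png',cv2.resize(b,None,fx=6,fy=6,interpolation=2))
b=cv2.imread('pics/sc7.png')[150:240,140:260];cv2.imwrite('pics/sc7c.png',cv2.resize(b,None,fx=6,fy=6,interpolation=2))"
```

```text
[ 0.60027674 -0.27897381  0.28032691] [ 7.06353847e-01  7.07858240e-01  5.71422830e-04 -7.92196403e-04] 0.021891278160016268 0.198868411980483
housing [(array([ 0.5106, -0.198 ,  0.079 ]), 0.87), (array([ 0.8002, -0.1503,  0.0833]), 0.82), (array([ 0.507 , -0.3947,  0.0783]), 0.62)]
knob_grip [(array([ 0.5092, -0.2509,  0.1168]), 0.72), (array([ 0.7899, -0.1965,  0.1108]), 0.72)]
housing [(array([ 0.7997, -0.1473,  0.0807]), 0.65), (array([ 0.5104, -0.2062,  0.0777]), 0.58), (array([ 0.5038, -0.3962,  0.0795]), 0.51)]
knob_grip [(array([ 0.7869, -0.2002,  0.115 ]), 0.65), (array([ 0.504 , -0.4414,  0.1139]), 0.64), (array([ 0.5092, -0.2541,  0.1143]), 0.51), (array([0.4579, 0.2687, 0.0296]), 0.44)]
housing [(array([ 0.796 , -0.152 ,  0.0798]), 0.93), (array([ 0.5133, -0.2003,  0.0819]), 0.83), (array([ 0.5077, -0.3966,  0.0821]), 0.58)]
knob_grip [(array([ 0.4993, -0.4487,  0.1162]), 0.54), (array([ 0.7893, -0.1943,  0.1161]), 0.53)]
```

View pics/w7c.png

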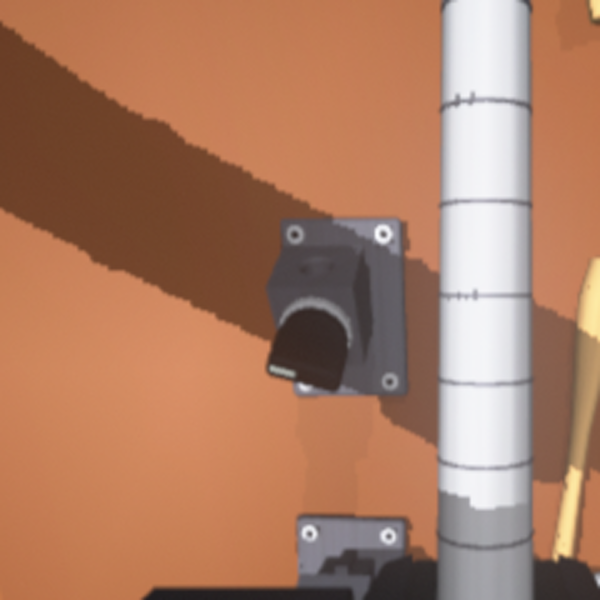

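View pics/side7c.png

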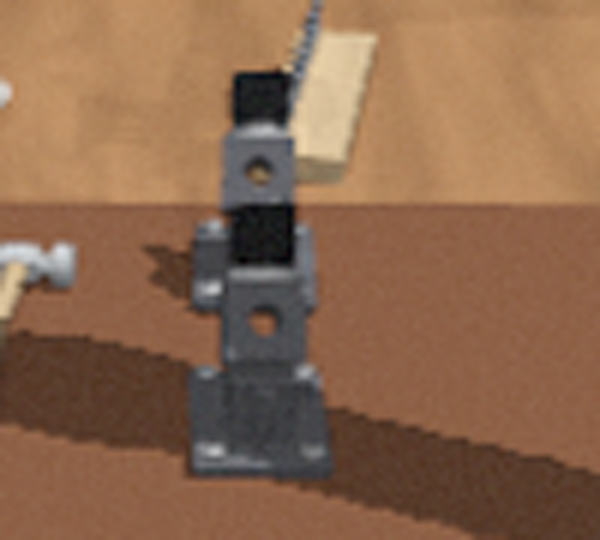

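View pics/sc7c.png

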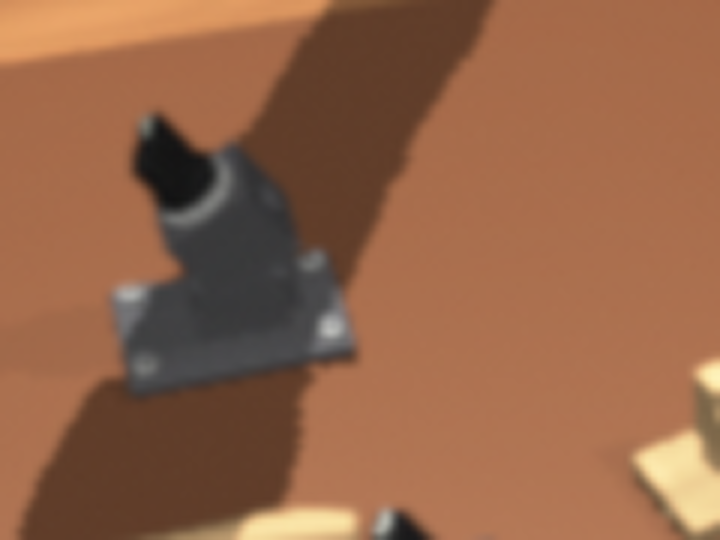

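```bash
python3 -c "
import cv2,numpy as np
a=cv2.imread('pics/w7.png')[80:165,155:235];a=cv2.convertScaleAbs(a,alpha=2.2);cv2.imwrite('pics/w7e.png',cv2.resize(a,None,fx=7,fy=7,interpolation=0))
b=cv2.imread('pics/side7.png')[140:195,275:312];b=cv2.convertScaleAbs(b,alpha=1.6);cv2.imwrite('pics/side7e.png',cv2.resize(b,None,fx=10,fy=10,interpolation=0))
b=cv2.imread('pics/sc7.png')[165:220,155:202];b=cv2.convertScaleAbs(b,alpha=2.2);cv2.imwrite('pics/sc7e.png',cv2.resize(b,None,fx=10,fy=10,interpolation=0))"
```

```text
(no output)
```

View pics/w7e.png

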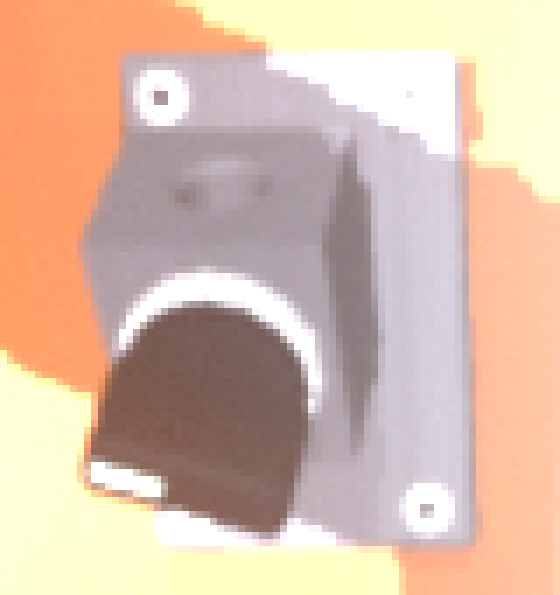

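View pics/side7e.png

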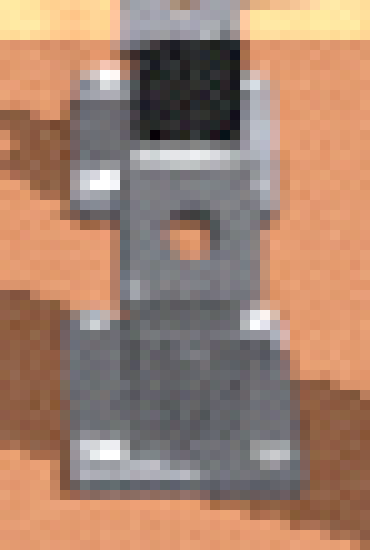

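View pics/sc7e.png

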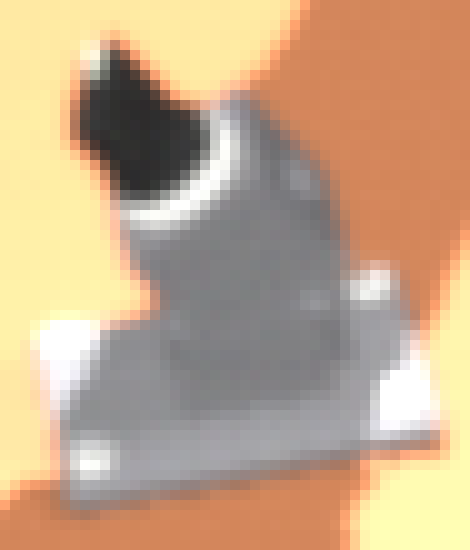

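```bash
cat > fit.py <<'E'
from h import *
from scipy.optimize import least_squares
def H(p):
    x,y,a=p; X=np.array([np.cos(a)*np.cos(np.pi/6),np.sin(a)*np.cos(np.pi/6),.5]); Y=np.array([-np.sin(a),np.cos(a),0]); return np.array([x,y,.08]),np.c_[X,Y,np.cross(X,Y)]
def W(p,m): o,M=H(p); return o+M@np.array(m)
E
python3 - <<'E'
from fit import *
c=lambda u,v,f,ox,oy:((u+.5)/f-.5+ox,(v+.5)/f-.5+oy)
dw=np.load("pics/w7.npz");ds=np.load("pics/side7.npz");dc=np.load("pics/sc7.npz")
w=lambda u,v:c(u,v,7,155,80); s=lambda u,v:c(u,v,10,275,140)
obs=[(dw,(0,0,0),w(222,180)),(dw,(0,.022,.022),w(85,240)),(dw,(0,-.022,.022),w(325,242)),(dw,(0,.022,-.022),w(130,128)),(dw,(0,-.022,-.022),w(345,130)),
     (ds,(0,0,0),s(193,233)),(ds,(0,.022,-.022),s(262,302)),(ds,(0,-.022,-.022),s(120,302))]
def res(p,o=obs): return np.concatenate([proj(W(p[:3],m),d["K"],d["E"])[0]-np.array(q) for d,m,q in o])
for o in (obs,obs[:5],obs[5:]):
    so=least_squares(res,[.511,-.203,np.pi/2],args=(o,));print(so.x,np.rad2deg(so.x[2]));print(so.fun.reshape(-1,2).round(1).tolist())
# foot
P=back([w(162,97),w(410,97),w(428,508)],dw["K"],dw["E"],.012);print("bolts w",P.round(4), np.rad2deg(np.arctan2(*(P[1]-P[2])[1::-1])),np.rad2deg(np.arctan2(*(P[0]-P[1])[1::-1])))
P=back([w(125,52),w(455,52),w(470,545)],dw["K"],dw["E"],.010);print("foot w",P.round(4), np.rad2deg(np.arctan2(*(P[1]-P[2])[1::-1])),np.rad2deg(np.arctan2(*(P[0]-P[1])[1::-1])))
P=back([s(98,450),s(268,455),s(258,320),s(92,320)],ds["K"],ds["E"],.012);print("bolts s",P.round(4));
for i,j in ((1,2),(0,3)): print(np.rad2deg(np.arctan2(*(P[i]-P[j])[1::-1])))
print(np.rad2deg(np.arctan2(*(P[1]-P[0])[1::-1])))
cs=lambda u,v:c(u,v,10,155,165)
P=back([cs(90,462),cs(405,400),cs(372,290),cs(68,355)],dc["K"],dc["E"],.012);print("bolts sc",P.round(4))
for i,j in ((1,0),(2,3)): print(np.rad2deg(np.arctan2(*(P[i]-P[j])[1::-1])))
E
```

```text
[ 0.51023669 -0.19988374  1.57844267] 90.43810309027424
[[0.1, 0.3], [-0.7, 0.5], [-0.1, 0.1], [-0.1, -0.1], [1.2, -0.6], [0.1, 0.2], [0.1, 0.3], [0.3, 0.3]]
[ 0.51017838 -0.19984538  1.57964323] 90.50689036329423
[[0.0, 0.3], [-0.8, 0.5], [-0.2, -0.0], [-0.2, -0.2], [1.2, -0.7]]
[ 0.51062842 -0.20180018  1.56631432] 89.74319980260424
[[-0.1, -0.0], [-0.1, 0.1], [0.2, -0.0]]
bolts w [[ 0.4824 -0.1802  0.012 ]
 [ 0.5366 -0.1801  0.012 ]
 [ 0.5375 -0.2699  0.012 ]] 90.57312275738619 -179.88218535187193
foot w [[ 0.4744 -0.1708  0.01  ]
 [ 0.5465 -0.1707  0.01  ]
 [ 0.5467 -0.2788  0.01  ]] 90.12333914543872 -179.88375873983838
bolts s [[ 0.5392 -0.1819  0.012 ]
 [ 0.4851 -0.1795  0.012 ]
 [ 0.4829 -0.2708  0.012 ]
 [ 0.5391 -0.2701  0.012 ]]
88.60920380938558
89.94042053513334
177.4662933596486
bolts sc [[ 0.541  -0.2716  0.012 ]
 [ 0.5398 -0.1805  0.012 ]
 [ 0.4881 -0.1809  0.012 ]
 [ 0.4926 -0.272   0.012 ]]
90.75824012971896
92.85734121578915
```

Run:
```python
from h import *
p,Rm,s=pose()
for n in ["sc7","side7","w7"]:
    d=np.load(f"pics/{n}.npz");im=cv2.imread(f"pics/{n}.png");f=6
    im=cv2.resize(im,None,fx=f,fy=f,interpolation=0)
    for mx in [-62,0,25,110,150,200,236]:
        u=proj(p+Rm.apply([(mx-76)/1000,0,-.057]),d["K"],d["E"])[0];print(n,mx,u.round(1))
        cv2.circle(im,tuple(np.round((u+.5)*f).astype(int).tolist()),2,(0,0,255),-1)
    u0=(proj(p+Rm.apply([0.03 if n!="w7" else .06,0,-.057]),d["K"],d["E"])[0]*f).astype(int)
    y,x=max(u0[1]-300,0),max(u0[0]-400,0)
    cv2.imwrite(f"pics/{n}_d.png",im[y:y+600,x:x+800])
```

```text
sc7 -62 [ 76.8 129.6]
sc7 0 [107.3 125.5]
sc7 25 [119.3 123.9]
sc7 110 [158.8 118.7]
sc7 150 [176.8 116.3]
sc7 200 [198.7 113.4]
sc7 236 [214.1 111.4]
side7 -62 [266.4  63.4]
side7 0 [266.1  67.9]
side7 25 [266.   69.9]
side7 110 [265.5  77.1]
side7 150 [265.3  80.8]
side7 200 [265.   85.8]
side7 236 [264.7  89.7]
w7 -62 [254.7 454.5]
w7 0 [254.9 377.6]
w7 25 [255.1 341.9]
w7 110 [255.6 194. ]
w7 150 [255.9 105.4]
w7 200 [256.4 -29.7]
w7 236 [ 256.8 -149.6]
```

View pics/sc7_d.png

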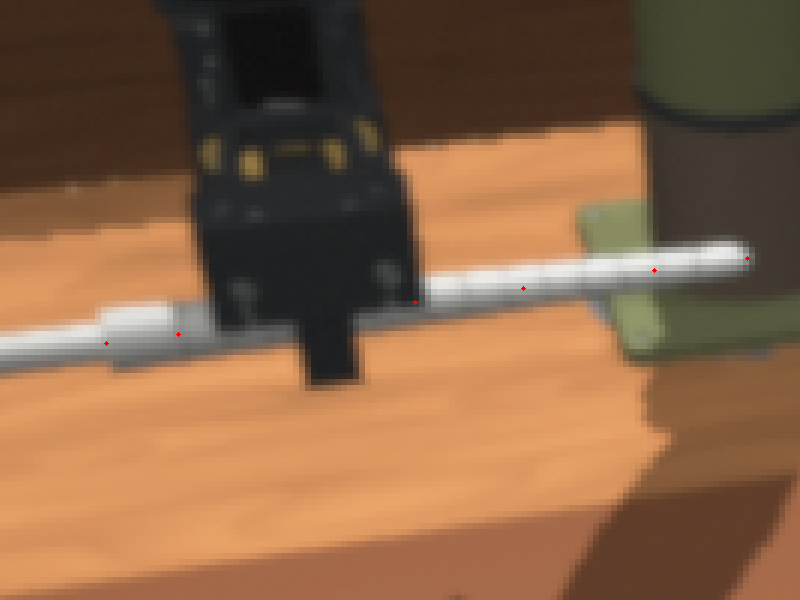

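View pics/side7_d.png

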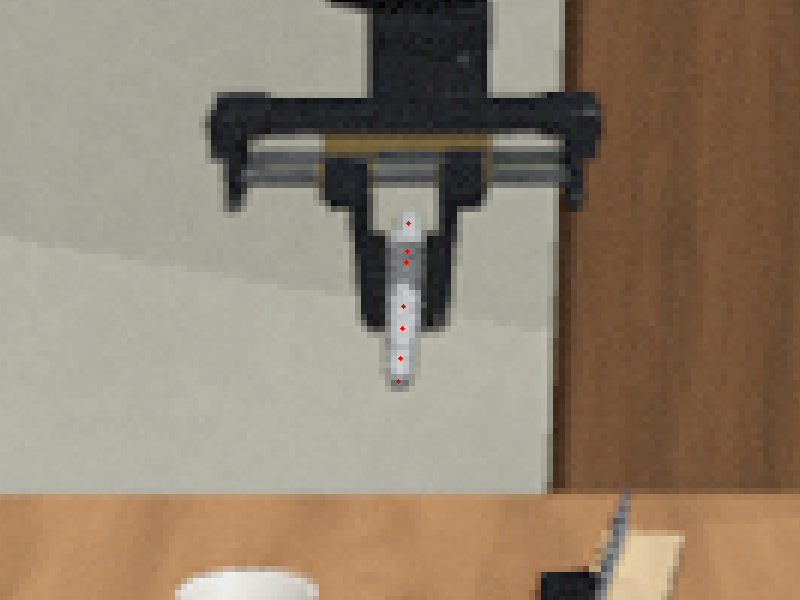

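View pics/w7_d.png

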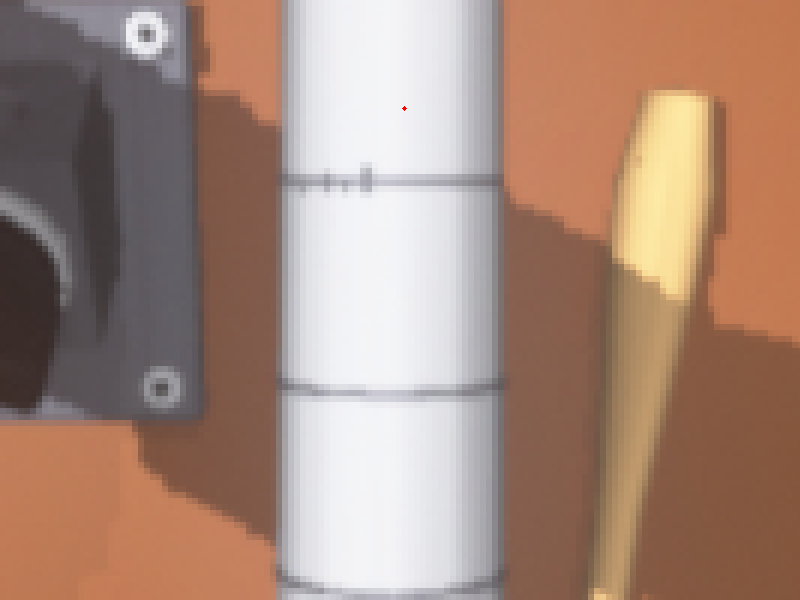

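Housing fit: origin (0.5106, −0.2005, 0.08), yaw 90.1°. The wrist and side views agree within 2 mm. Mandrel in hand: shoulder at tool (−0.076, 0, −0.058). I'll now plan the pre-insertion pose.

```bash
cat >> fit.py <<'E'
HP=[0.5106,-0.2005,np.deg2rad(90.1)]
def target(s,lift=0,off=(-.076,0,-.058),HP=HP):
    o,M=H(HP); Rt=R.from_matrix(np.c_[M[:,0],-M[:,1],-M[:,2]])
    return o+M[:,0]*s+M[:,2]*lift-Rt.apply(off),Rt
E
python3 - <<'E'
from fit import *
p,q=target(.16,.08);print(p);print(rel(p,q))
p2,q2=target(.09,0);print(p2);print(rel(p2,q2,(p,q,0)))
E
```

```text
[ 0.51026248 -0.0071183   0.21705256]
[ 2.73600e-01 -8.97000e-02  6.36000e-02  1.14000e-02  3.00031e+01
 -6.95000e-02]
[ 0.51029848 -0.02774005  0.11277053]
[-0.07  0.    0.08  0.    0.    0.  ]
```

carry_out(
  commands=[
    [0.05, -0.01, 0, 0, 0, 0],
    [0.1, -0.03, 0.01, 0, 7, 0],
    [0.15, -0.05, 0.03, 0, 15, 0],
    [0.2, -0.07, 0.05, 0, 23, 0],
    [0.2736, -0.0897, 0.0636, 0, 30, 0],
    [0.2736, -0.0897, 0.0636, 0, 30, 0],
    [0.2736, -0.0897, 0.0636, 0, 30, 0],
    [0.2736, -0.0897, 0.0636, 0, 30, 0],
    [0.2736, -0.0897, 0.0636, 0, 30, 0],
    [0.2736, -0.0897, 0.0636, 0, 30, 0],
  ],
)

```text
clock: 12.25
tool_pos: [0.5115, -0.0087, 0.2173]
eef_rot: [0.684, 0.683, 0.183, -0.182]
contact_force: [-0.3, -0.7, -2.8]
opening: 0.196
```

Run:
```python
from fit import *
s=r.get_state();print(s["tool_pos"],np.abs(s["qd"]).max(),s["q"])
p,q=target(.16,.08);print(rel(p,q))
p,q=target(.09,.0);print(rel(p,q))
```

```text
[ 0.51154881 -0.00869129  0.21732811] 0.005853108056738915 [ 0.74605609  0.73891192 -0.8209078   1.82399054 -0.00807903  0.79705556
  0.07010625]
[ 0.0012 -0.0013  0.001   0.185   0.0806 -0.1405]
[-0.0687 -0.0014  0.0811  0.185   0.0806 -0.1405]
```

carry_out(
  commands=[
    [-0.02, -0.001, 0.03, 0.2, 0.1, -0.1],
    [-0.04, -0.0014, 0.06, 0.2, 0.1, -0.1],
    [-0.0687, -0.0014, 0.081, 0.2, 0.1, -0.1],
    [-0.0687, -0.0014, 0.081, 0.2, 0.1, -0.1],
    [-0.0687, -0.0014, 0.081, 0.2, 0.1, -0.1],
    [-0.0687, -0.0014, 0.081, 0.2, 0.1, -0.1],
  ],
)

```text
clock: 12.85
tool_pos: [0.5105, -0.0258, 0.1146]
eef_rot: [0.682, 0.684, 0.184, -0.184]
contact_force: [0.8, -0.3, -2.1]
opening: 0.192
```

Run:
```python
from fit import *
s=r.get_state();print(s["tool_pos"],s["contact_force"])
p,q=target(.09,.0);print(rel(p,q))
p,Rm,s=pose()
shot("side","side8");shot("scene","sc8")
for n in ["sc8","side8"]:
    d=np.load(f"pics/{n}.npz");im=cv2.imread(f"pics/{n}.png");f=8
    im=cv2.resize(im,None,fx=f,fy=f,interpolation=0)
    def dot(P,c):
        u=proj(P,d["K"],d["E"])[0];cv2.circle(im,tuple(np.round((u+.5)*f).astype(int).tolist()),2,c,-1);return u
    for mx in [-62,-30,0,25,110,200,236]: dot(p+Rm.apply([(mx-76)/1000,0,-.058]),(0,0,255))
    for hx in [0,-.048]: dot(W(HP,(hx,0,0)),(0,255,0))
    u0=(proj(W(HP,(.04,0,0)),d["K"],d["E"])[0]*f).astype(int)
    y,x=max(u0[1]-300,0),max(u0[0]-400,0)
    cv2.imwrite(f"pics/{n}_d.png",im[y:y+600,x:x+800])
```

```text
[ 0.51050558 -0.02578165  0.1146063 ] [ 0.77868331 -0.28053206 -2.11879058]
[-0.0026 -0.0002  0.0006  0.0165 -0.1039  0.1109]
```

View pics/sc8_d.png

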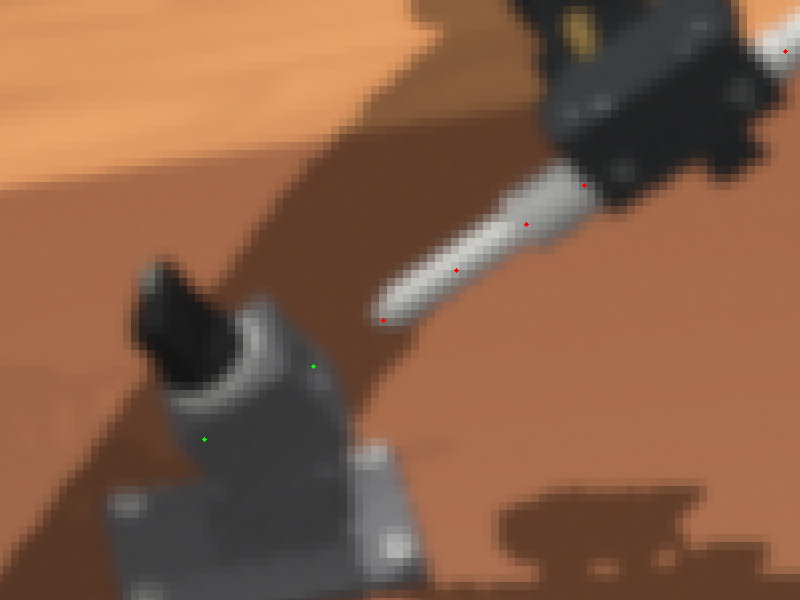

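View pics/side8_d.png

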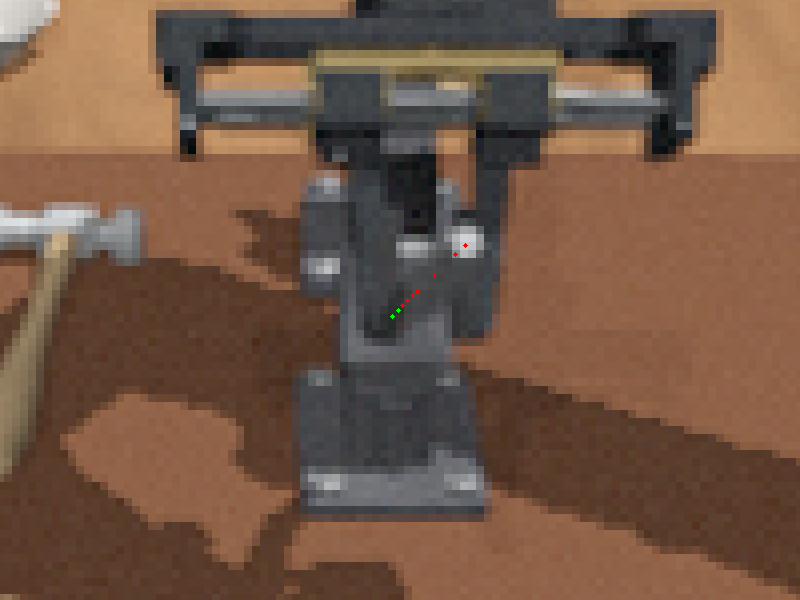

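```bash
cat > ov.py <<'E'
from fit import *
def overlay(n,p,Rm,center,off=(-.076,0,-.058),f=8,HPx=HP,gain=1.5,size=(800,600),mand=True):
    d=np.load(f"pics/{n}.npz");im=cv2.imread(f"pics/{n}.png");im=cv2.convertScaleAbs(im,alpha=gain)
    im=cv2.resize(im,None,fx=f,fy=f,interpolation=0)
    def px(P): return tuple(np.round((proj(P,d["K"],d["E"])[0]+.5)*f).astype(int).tolist())
    def line(A,B,c): cv2.line(im,px(A),px(B),c,1,cv2.LINE_AA)
    t=np.linspace(0,2*np.pi,25)
    # housing
    C=[(x,y,z) for x in (0,-.048) for y in (-.022,.022) for z in (-.022,.022)]
    for i in range(8):
        for j in range(i):
            if sum(a!=b for a,b in zip(C[i],C[j]))==1: line(W(HPx,C[i]),W(HPx,C[j]),(0,255,0))
    P=[W(HPx,(0,.008*np.cos(a),.008*np.sin(a))) for a in t]
    for a,b in zip(P,P[1:]): line(a,b,(255,255,0))
    if mand:
        M=lambda x,y,z:p+Rm.apply(np.array(off)+[x,y,z])
        for x,rr in ((-.062,.0035),(-.053,.007),(-.0,.007),(0,.0115),(.04,.0105),(.2,.0067),(.23,.006)):
            P=[M(x,rr*np.cos(a),rr*np.sin(a)) for a in t]
            for a,b in zip(P,P[1:]): line(a,b,(0,0,255))
    u=np.array(px(center));y,x=max(u[1]-size[1]//2,0),max(u[0]-size[0]//2,0)
    cv2.imwrite(f"pics/{n}_o.png",im[y:y+size[1],x:x+size[0]])
E
python3 - <<'E'
from ov import *
p,Rm,s=pose()
overlay("sc8",p,Rm,W(HP,(.04,0,0)),f=9)
E
```

```text
(no output)
```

View pics/sc8_o.png

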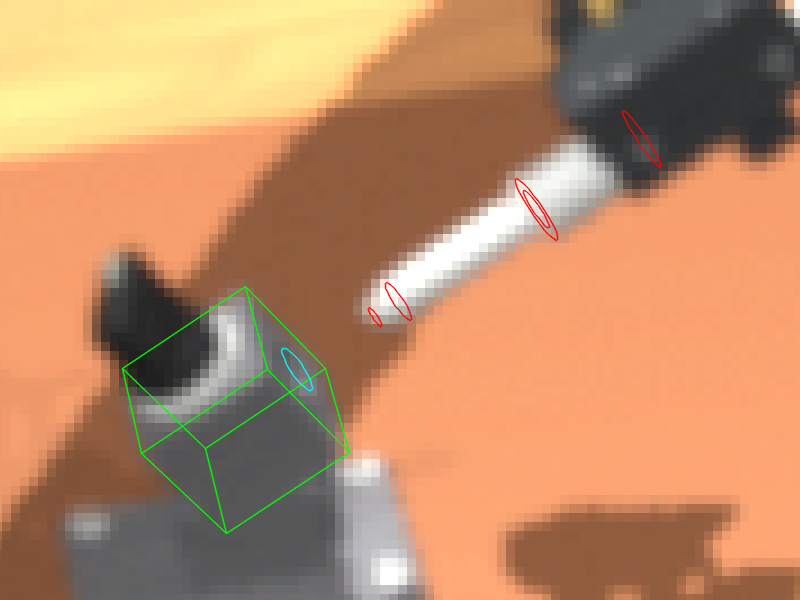

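Run:
```python
from ov import *
p,Rm,s=pose()
for n in ["sc7","sc8"]:
    if n=="sc7": p_=np.array([0.60027674,-0.27897381,0.28032691]);R_=R.from_quat([7.06353847e-01,7.07858240e-01,5.71422830e-04,-7.92196403e-04])
    else: p_,R_=p,Rm
    d=np.load(f"pics/{n}.npz");g=cv2.imread(f"pics/{n}.png").astype(np.float32)
    sat=g.max(2)-g.min(2)  # grey object on saturated background
    M=lambda x:p_+R_.apply(np.array([-.076+x,0,-.058]))
    for x in (np.arange(-.050,-.004,.006).tolist()+[.006,.012,.018]+([.16,.18,.2,.22])):
        u=proj(M(x),d["K"],d["E"])[0];u2=proj(M(x+.001),d["K"],d["E"])[0];t=(u2-u)/np.linalg.norm(u2-u);nn=np.array([-t[1],t[0]])
        k=np.arange(-8,8.01,.25);q=(u+nn*k[:,None]).astype(np.float32)
        v=cv2.remap(sat,q[:,0].reshape(1,-1),q[:,1].reshape(1,-1),cv2.INTER_LINEAR).ravel()
        # edges: half level
        bg=np.median(np.r_[v[:8],v[-8:]]);c=v[20:45].min();w=np.clip((bg-v)/(bg-c),0,1);w[w<.3]=0
        print(n,round(x,3),"centre off",round((w*k).sum()/w.sum(),2),"width",round(w.sum()*.25,2),"bg",bg.round(),c.round())
    print("down normal",nn)
```

```text
sc7 -0.05 centre off -0.36 width 6.58 bg 122.0 3.0
sc7 -0.044 centre off -0.43 width 6.43 bg 122.0 2.0
sc7 -0.038 centre off -0.4 width 6.6 bg 123.0 2.0
sc7 -0.032 centre off -0.41 width 6.46 bg 123.0 2.0
sc7 -0.026 centre off -0.37 width 6.56 bg 124.0 2.0
sc7 -0.02 centre off -0.35 width 6.61 bg 123.0 2.0
sc7 -0.014 centre off -0.28 width 6.43 bg 123.0 2.0
sc7 -0.008 centre off -0.35 width 6.63 bg 124.0 2.0
sc7 0.006 centre off -0.29 width 10.37 bg 119.0 2.0
sc7 0.012 centre off -0.32 width 10.18 bg 121.0 2.0
sc7 0.018 centre off -0.26 width 9.91 bg 121.0 2.0
sc7 0.16 centre off 0.06 width 6.73 bg 123.0 2.0
sc7 0.18 centre off 1.16 width 7.91 bg 39.0 2.0
sc7 0.2 centre off 0.12 width 6.61 bg 25.0 2.0
sc7 0.22 centre off 0.17 width 6.53 bg 19.0 2.0
down normal [0.13366305 0.99102684]
sc8 -0.05 centre off -0.74 width 5.95 bg 73.0 2.0
sc8 -0.044 centre off -0.87 width 5.81 bg 73.0 3.0
sc8 -0.038 centre off -0.81 width 5.64 bg 73.0 3.0
sc8 -0.032 centre off -0.92 width 5.55 bg 73.0 3.0
sc8 -0.026 centre off -0.86 width 5.7 bg 73.0 3.0
sc8 -0.02 centre off -0.95 width 5.69 bg 73.0 3.0
sc8 -0.014 centre off -0.88 width 5.72 bg 73.0 3.0
sc8 -0.008 centre off -0.8 width 5.61 bg 73.0 3.0
sc8 0.006 centre off -0.7 width 8.37 bg 73.0 2.0
sc8 0.012 centre off -0.59 width 8.34 bg 73.0 2.0
sc8 0.018 centre off -0.73 width 8.36 bg 72.0 2.0
sc8 0.16 centre off 0.01 width 5.4 bg 125.0 4.0
sc8 0.18 centre off 0.14 width 5.07 bg 125.0 3.0
sc8 0.2 centre off 0.14 width 4.74 bg 123.0 4.0
sc8 0.22 centre off 0.06 width 4.36 bg 125.0 4.0
down normal [0.55558109 0.83146236]
```

The axis measured in the scene view sits about 1–2 mm higher at the shank than predicted, with roughly 0.4° of pitch. I'll include that and start the entry.

```bash
cat >> fit.py <<'E'
OFF=(-.076,0,-.0593)
def ins(s,pitch=0.4):
    p,q=target(s,0,OFF); o=p+q.apply(OFF); q2=q*R.from_rotvec([0,np.deg2rad(pitch),0]); return o-q2.apply(OFF),q2
E
python3 - <<'E'
from fit import *
for s in (.09,.05,.02,0): print(s,rel(*ins(s)))
E
```

```text
0.09 [-2.000e-03  1.000e-04  1.300e-03 -3.900e-03  3.277e-01  1.360e-01]
0.05 [-0.042   0.      0.0013 -0.0039  0.3277  0.136 ]
0.02 [-7.200e-02 -1.000e-04  1.200e-03 -3.900e-03  3.277e-01  1.360e-01]
0 [-9.200e-02 -1.000e-04  1.200e-03 -3.900e-03  3.277e-01  1.360e-01]
```

carry_out(
  commands=[
    [-0.01, 0, 0.0013, 0, 0.3, 0.1],
    [-0.018, 0, 0.0013, 0, 0.3, 0.1],
    [-0.026, 0, 0.0013, 0, 0.3, 0.1],
    [-0.034, 0, 0.0013, 0, 0.3, 0.1],
    [-0.042, 0, 0.0013, 0, 0.3, 0.1],
    [-0.042, 0, 0.0013, 0, 0.3, 0.1],
  ],
)

```text
clock: 13.55
tool_pos: [0.5097, -0.0639, 0.0896]
eef_rot: [0.683, 0.682, 0.184, -0.186]
contact_force: [0.6, -1.5, -3.3]
opening: 0.194
```

Run:
```python
from ov import *
s=r.get_state();print(s["contact_force"],s["moment"])
shot("scene","sc9");p,Rm,s=pose()
print(rel(*ins(.05)))
overlay("sc9",p,Rm,W(HP,(.04,0,0)),off=OFF,f=9)
shot("side","side9")
overlay("side9",p,Rm,W(HP,(.04,0,0)),off=OFF,f=9)
```

```text
[ 0.62114136 -1.49947725 -3.32286597] [-1.01013189 -0.33674064  0.0045021 ]
[ 0.0025  0.0008 -0.0012 -0.0686  0.036  -0.143 ]
```

View pics/sc9_o.png

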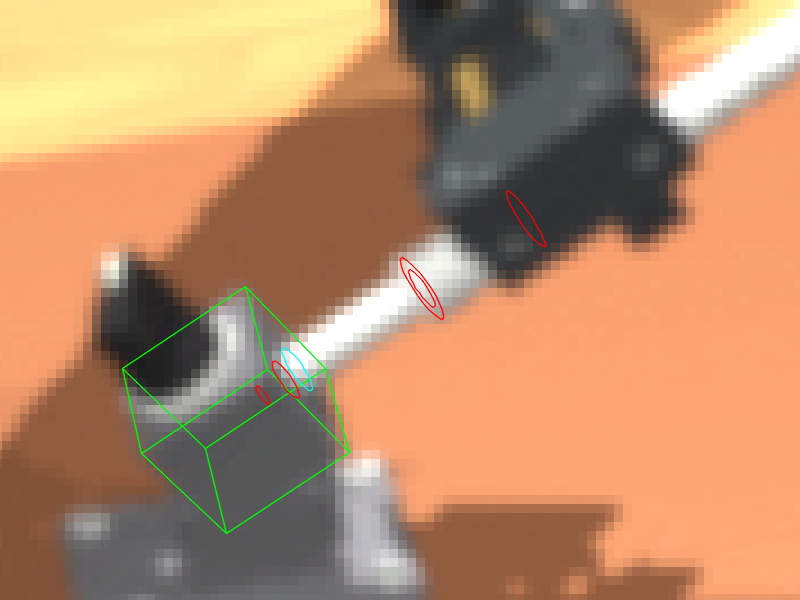

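View pics/side9_o.png

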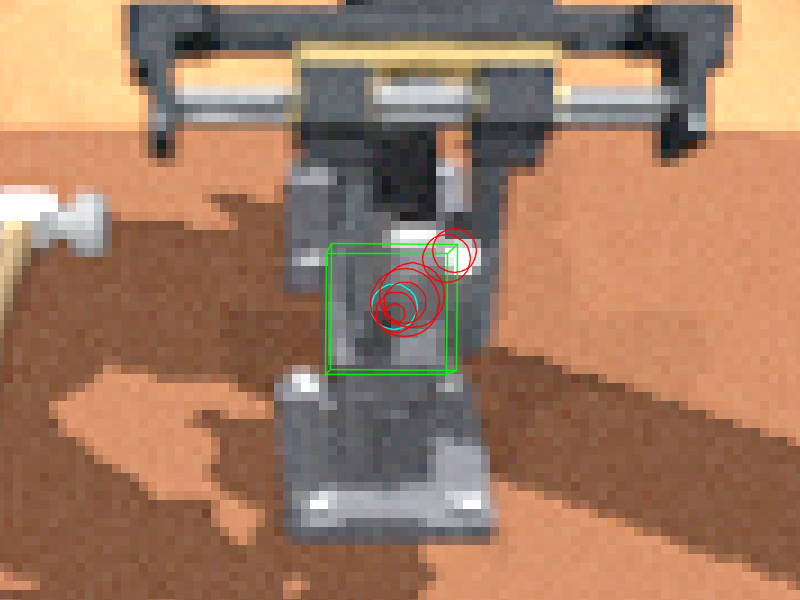

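The shank end has entered the bore: in the scene view it disappears into the mouth at zoomed (295,365), and forces are small. I'll continue pushing.

carry_out(
  commands=[
    [-0.004, 0.0004, -0.0006, 0, 0, -0.1],
    [-0.011, 0.0004, -0.0006, 0, 0, -0.1],
    [-0.018, 0.0004, -0.0006, 0, 0, -0.1],
    [-0.025, 0.0004, -0.0006, 0, 0, -0.1],
    [-0.025, 0.0004, -0.0006, 0, 0, -0.1],
  ],
)

```text
clock: 14.15
tool_pos: [0.5096, -0.0857, 0.0774]
eef_rot: [0.682, 0.683, 0.184, -0.186]
contact_force: [0.9, -1.2, -2.6]
opening: 0.196
```

Run:
```python
from ov import *
s=r.get_state();print(s["contact_force"],s["moment"],s["opening"]);print(rel(*ins(.02)))
```

```text
[ 0.87782628 -1.18854187 -2.64350792] [-0.9476569  -0.4016265   0.00467932] 0.19552073086697724
[-0.0017  0.0008 -0.0009 -0.0933  0.0617 -0.0988]
```

carry_out(
  commands=[
    [-0.006, 0.0003, -0.0004, 0, 0, 0],
    [-0.012, 0.0003, -0.0004, 0, 0, 0],
    [-0.017, 0.0003, -0.0004, 0, 0, 0],
    [-0.019, 0.0003, -0.0004, 0, 0, 0],
    [-0.019, 0.0003, -0.0004, 0, 0, 0],
  ],
)

```text
clock: 14.65
tool_pos: [0.5099, -0.1013, 0.0687]
eef_rot: [0.682, 0.683, 0.184, -0.186]
contact_force: [1.6, -0.9, -2.8]
opening: 0.194
```

Run:
```python
from ov import *
s=r.get_state();print(s["contact_force"],s["moment"],s["opening"]);print(rel(*ins(.0)))
p,Rm,s=pose();shot("scene","sc10");overlay("sc10",p,Rm,W(HP,(.04,0,0)),off=OFF,f=9)
```

```text
[ 1.56359829 -0.92800109 -2.80937513] [-0.89388585 -0.34674529 -0.00149655] 0.19375944685281912
[-0.0039  0.0006 -0.0007 -0.1234  0.0324 -0.0277]
```

View pics/sc10_o.png

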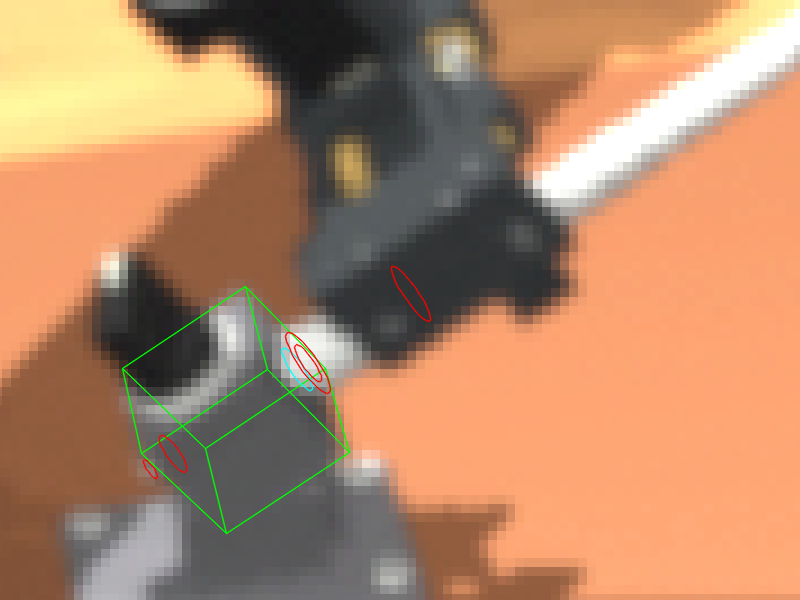

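Almost home: the shoulder is about 4 mm from the mouth by the model. I'll press in 1.5 mm steps and watch the force.

carry_out(
  commands=[
    [-0.003, 0, 0, 0, 0, 0],
    [-0.0045, 0, 0, 0, 0, 0],
    [-0.006, 0, 0, 0, 0, 0],
    [-0.006, 0, 0, 0, 0, 0],
  ],
)

```text
clock: 15.1
tool_pos: [0.5098, -0.1046, 0.0665]
eef_rot: [0.681, 0.683, 0.185, -0.187]
contact_force: [0.6, 3.2, 0.5]
opening: 0.195
```

Run:
```python
from ov import *
s=r.get_state();print(s["contact_force"],s["moment"],s["opening"]);print(rel(*ins(.0)))
```

```text
[0.60350181 3.22579762 0.52946865] [-0.03677913 -0.32820205 -0.00657657] 0.1951515092125844
[ 1.000e-04  6.000e-04 -9.000e-04 -1.729e-01 -9.170e-02  6.110e-02]
```

carry_out(
  commands=[
    [-0.002, 0, 0, 0, 0, 0],
    [-0.004, 0, 0, 0, 0, 0],
    [-0.004, 0, 0, 0, 0, 0],
  ],
)

```text
clock: 15.4
tool_pos: [0.5096, -0.1042, 0.0662]
eef_rot: [0.679, 0.684, 0.186, -0.189]
contact_force: [-0.2, 8.7, 6.0]
opening: 0.193
```

Run:
```python
from ov import *
s=r.get_state();print(s["tool_pos"],s["contact_force"],s["moment"],s["opening"]);print(rel(*ins(.0)))
p,Rm,s=pose();shot("scene","sc11",["mandrel","housing"]);overlay("sc11",p,Rm,W(HP,(.04,0,0)),off=OFF,f=9)
```

```text
[ 0.50961036 -0.10421007  0.06616739] [-0.2276858   8.65152148  6.04456172] [ 1.60660031 -0.23447441  0.0147068 ] 0.19298794617266876
[-0.      0.0008 -0.0014 -0.2753 -0.3869  0.2105]
mandrel [(array([ 0.5124, -0.2011,  0.0783]), 0.74), (array([0.4567, 0.2703, 0.0307]), 0.65)]
housing [(array([ 0.5152, -0.2004,  0.0816]), 0.97), (array([ 0.796 , -0.1498,  0.0776]), 0.72), (array([ 0.5095, -0.3986,  0.0783]), 0.6)]
```

View pics/sc11_o.png

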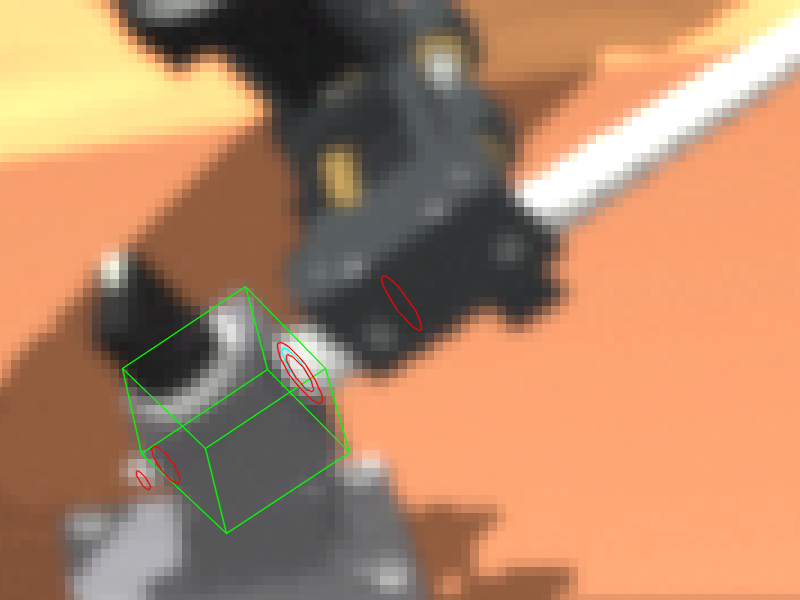

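Contact force is 10.5 N along the bore, the tool has stopped at s≈0, and the shank end shows behind the block at zoomed (140,470). The shoulder is home. I'll release and retreat along the tool axis.

carry_out(
  commands=[
    [0, 0, 0, 0, 0, 0],
    [0, 0, 0, 0, 0, 0],
    [0, 0, 0, 0, 0, 0],
    [0, 0, 0, 0, 0, 0],
    [0, 0, 0, 0, 0, 0],
  ],
  fingers=120,
)

```text
clock: 16.05
tool_pos: [0.5097, -0.1098, 0.0638]
eef_rot: [0.682, 0.683, 0.184, -0.186]
contact_force: [-0.2, -0.5, -0.2]
opening: 0.525
```

Run:
```python
from ov import *
s=r.get_state();print(s["tool_pos"],s["contact_force"],s["opening"])
```

```text
[ 0.50966956 -0.10980654  0.06375073] [-0.16546421 -0.54235029 -0.24340202] 0.525497604696461
```

carry_out(
  commands=[
    [0, 0, -0.02, 0, 0, 0],
    [0, 0, -0.05, 0, 0, 0],
    [0, 0, -0.09, 0, 0, 0],
    [0, 0, -0.13, 0, 0, 0],
    [0, 0, -0.13, 0, 0, 0],
  ],
)

```text
clock: 16.55
tool_pos: [0.5134, -0.1792, 0.1795]
eef_rot: [0.683, 0.682, 0.186, -0.182]
contact_force: [0.6, -1.2, -0.1]
opening: 0.53
```

Run:
```python
from ov import *
s=r.get_state();print(s["tool_pos"],s["contact_force"],s["opening"],s["q"])
p,Rm,_=pose();shot("side","side12",["mandrel"]);shot("scene","sc12",["mandrel","housing","knob_grip"])
M=H(HP)[1]
Rh=R.from_matrix(np.c_[M[:,0],-M[:,1],-M[:,2]])
overlay("sc12",H(HP)[0]-Rh.apply(OFF),Rh,W(HP,(.05,0,0)),off=OFF,f=7)
overlay("side12",H(HP)[0]-Rh.apply(OFF),Rh,W(HP,(.05,0,0)),off=OFF,f=7)
```

```text
[ 0.51336454 -0.17916107  0.17952624] [ 0.56719147 -1.16053386 -0.09594847] 0.5303854919591958 [ 0.94476668  0.87674771 -0.77310972  1.6098927   0.08371179  1.00810438
  0.28081344]
mandrel [(array([ 0.511 , -0.1984,  0.0804]), 0.48), (array([0.4632, 0.3147, 0.029 ]), 0.16)]
mandrel []
housing [(array([ 0.7943, -0.1504,  0.0775]), 0.88), (array([ 0.5151, -0.2017,  0.0794]), 0.86), (array([ 0.5079, -0.3967,  0.0831]), 0.62)]
knob_grip [(array([ 0.513 , -0.2486,  0.1149]), 0.72), (array([ 0.7901, -0.1934,  0.1183]), 0.61), (array([ 0.503 , -0.4489,  0.1176]), 0.6), (array([0.6638, 0.0565, 0.0033]), 0.15)]
```

View pics/sc12_o.png

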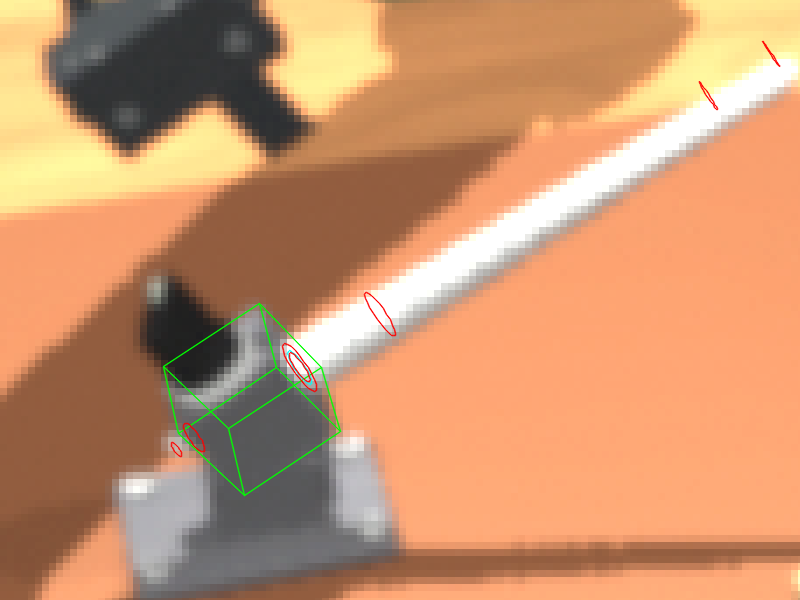

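View pics/side12_o.png

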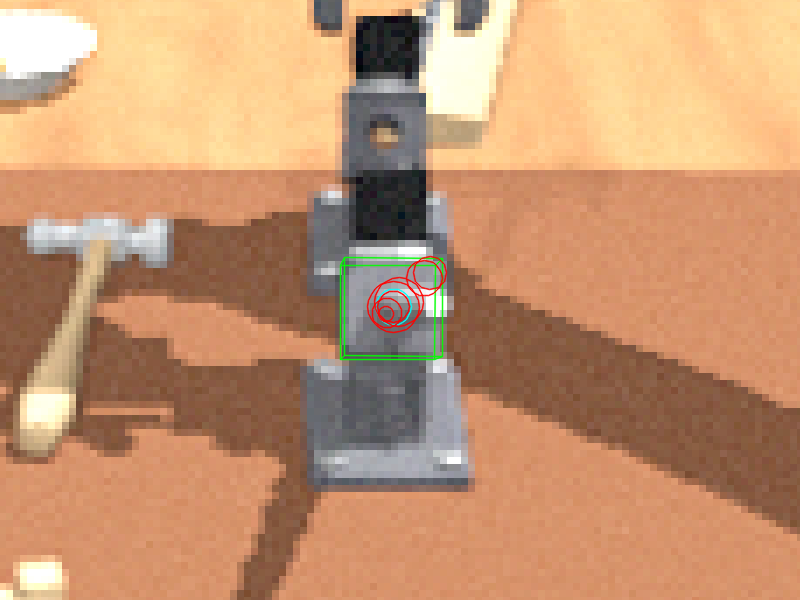

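The mandrel is seated. It sags about 2.3°, which matches the bore clearance and is within tolerance. Next I'll move to the knob pre-grasp, with jaws across the bar.

```bash
cat >> fit.py <<'E'
def knob(ang,tipz,kx=0,ky=0):
    """tool pose with tool x at ang (rad, ccw) from housing x, fingertips (tool z -0.038) at housing z=tipz"""
    o,M=H(HP); Rt=R.from_matrix(np.c_[M[:,0],-M[:,1],-M[:,2]])*R.from_rotvec([0,0,-ang])
    return W(HP,(-.024+kx,ky,tipz-.038)),Rt
E
python3 - <<'E'
from fit import *
p,q=knob(1.22,.13);print(p);print(rel(p,q))
p2,q2=knob(1.22,.04);print(rel(p2,q2,(p,q,0)))
E
```

```text
[ 0.51071656 -0.26728451  0.14767434]
[-9.44000e-02  1.10000e-03 -2.39000e-02  2.02000e-02 -6.13500e-01
 -6.98746e+01]
[ 0.   -0.    0.09  0.    0.    0.  ]
```

carry_out(
  commands=[
    [0, 0, -0.024, 0, 0, -8],
    [-0.03, 0, -0.024, 0, -0.6, -16],
    [-0.06, 0, -0.024, 0, -0.6, -24],
    [-0.0944, 0.0011, -0.024, 0, -0.6, -32],
    [-0.0944, 0.0011, -0.024, 0, -0.6, -40],
    [-0.0944, 0.0011, -0.024, 0, -0.6, -48],
    [-0.0944, 0.0011, -0.024, 0, -0.6, -56],
    [-0.0944, 0.0011, -0.024, 0, -0.6, -64],
    [-0.0944, 0.0011, -0.024, 0, -0.6, -70],
    [-0.0944, 0.0011, -0.024, 0, -0.6, -70],
    [-0.0944, 0.0011, -0.024, 0, -0.6, -70],
  ],
)

```text
clock: 17.95
tool_pos: [0.5114, -0.2679, 0.1484]
eef_rot: [0.168, 0.951, 0.255, -0.045]
contact_force: [0.1, 0.3, 0.6]
opening: 0.53
```

Run:
```python
from fit import *
s=r.get_state();print(s["tool_pos"],s["contact_force"],s["opening"],s["q"].round(2) if hasattr(s["q"],"round") else s["q"])
im,K,E=shot("wrist","w13",["knob_grip"])
for pt in [(-.024,0,.056),(-.024,0,.064)]:
    print(proj(W(HP,pt),K,E))
c,sn=np.cos(1.22),np.sin(1.22)
im=im.copy()
for z,col in((.064,(0,0,255)),):
    pts=np.array([proj(W(HP,(-.024+a*c-b*sn,a*sn+b*c,z)),K,E)[0] for a,b in((.018,.0065),(.018,-.0065),(-.018,-.0065),(-.018,.0065))])
    cv2.polylines(im,[pts.round().astype(int)],True,col,1)
cv2.imwrite("pics/w13o.png",im)
print(rel(*knob(1.22,.04)))
```

```text
[ 0.51135353 -0.26787975  0.14835082] [0.10416267 0.34347871 0.56001043] 0.5297039493829281 [ 1.13  1.1  -1.09  1.44  0.44  1.22  1.33]
knob_grip [(array([ 0.5106, -0.2512,  0.1185]), 0.69)]
[[253.43125899 200.05805909]]
[[253.4298705 203.0613293]]
[ 0.001   0.      0.0914 -0.0055  0.1424  0.0206]
```

View pics/w13o.png

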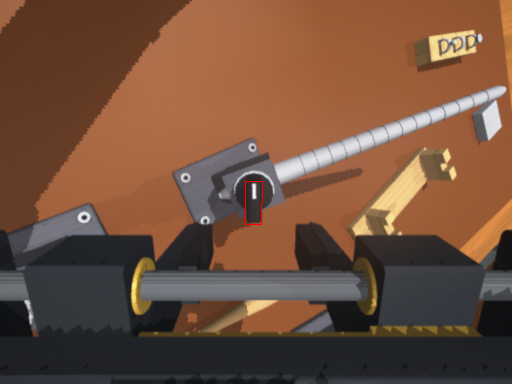

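The knob bar, at px (254,203), is aligned with the tool's x axis and centred between the fingers. I'll descend and grip.

carry_out(
  commands=[
    [0.001, 0, 0.03, 0, 0, 0],
    [0.001, 0, 0.055, 0, 0, 0],
    [0.001, 0, 0.075, 0, 0, 0],
    [0.001, 0, 0.085, 0, 0, 0],
    [0.001, 0, 0.091, 0, 0, 0],
    [0.001, 0, 0.091, 0, 0, 0],
  ],
)

```text
clock: 18.65
tool_pos: [0.5109, -0.2228, 0.0702]
eef_rot: [0.167, 0.951, 0.255, -0.044]
contact_force: [0.1, 0.3, 0.5]
opening: 0.529
```

Run:
```python
from fit import *
s=r.get_state();print(s["tool_pos"],s["contact_force"],s["moment"],s["opening"])
print(rel(*knob(1.22,.04)))
shot("scene","sc14")
im=cv2.imread("pics/sc14.png")[130:240,130:260];cv2.imwrite("pics/sc14c.png",cv2.convertScaleAbs(cv2.resize(im,None,fx=5,fy=5,interpolation=2),alpha=1.6))
```

```text
[ 0.51087701 -0.22276253  0.0702405 ] [0.11274948 0.26552471 0.45896848] [-0.37546614 -0.14052347  0.01908566] 0.5287914711080207
[ 3.000e-04  1.000e-04  7.000e-04 -8.800e-03  1.707e-01  9.780e-02]
```

View pics/sc14c.png

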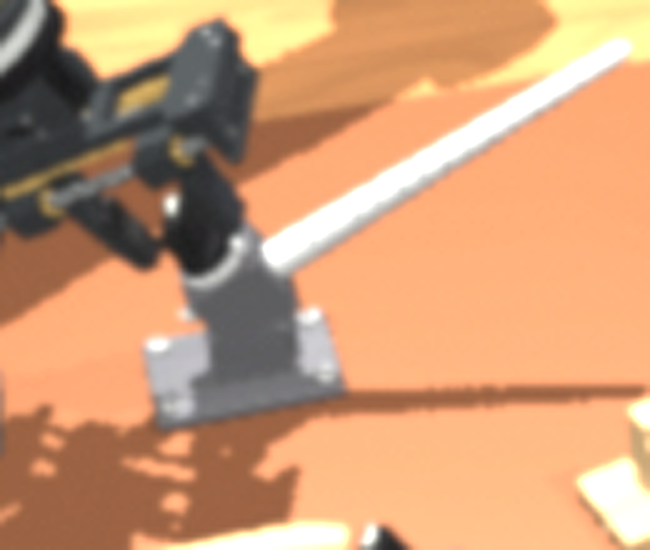

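Fingers straddle the bar. Closing with a moderate grip.

carry_out(
  commands=[
    [0, 0, 0, 0, 0, 0],
    [0, 0, 0, 0, 0, 0],
    [0, 0, 0, 0, 0, 0],
    [0, 0, 0, 0, 0, 0],
    [0, 0, 0, 0, 0, 0],
    [0, 0, 0, 0, 0, 0],
    [0, 0, 0, 0, 0, 0],
  ],
  fingers=255,
  grip_force=40,
)

```text
clock: 19.4
tool_pos: [0.5111, -0.2227, 0.0707]
eef_rot: [0.167, 0.951, 0.255, -0.043]
contact_force: [-1.3, 0.0, 2.6]
opening: 0.144
```

Run:
```python
from fit import *
s=r.get_state();print(s["tool_pos"],s["contact_force"],s["moment"],s["opening"])
```

```text
[ 0.51110027 -0.22271574  0.07071695] [-1.32555277  0.04462399  2.63833605] [-0.15260444 -0.10652506  0.12924027] 0.144020136896118
```

Gripped at 12.7 mm, which is the bar thickness. Turning clockwise, which is +z in the tool frame.

carry_out(
  commands=[
    [0, 0, 0, 0, 0, 7],
    [0, 0, 0, 0, 0, 14],
    [0, 0, 0, 0, 0, 21],
    [0, 0, 0, 0, 0, 28],
    [0, 0, 0, 0, 0, 35],
    [0, 0, 0, 0, 0, 42],
    [0, 0, 0, 0, 0, 49],
    [0, 0, 0, 0, 0, 56],
    [0, 0, 0, 0, 0, 63],
    [0, 0, 0, 0, 0, 70],
    [0, 0, 0, 0, 0, 71],
    [0, 0, 0, 0, 0, 71],
  ],
)

```text
clock: 20.6
tool_pos: [0.5117, -0.2223, 0.0709]
eef_rot: [0.687, 0.679, 0.183, -0.183]
contact_force: [1.6, 1.8, 3.1]
opening: 0.143
```

Run:
```python
from fit import *
s=r.get_state();print(s["tool_pos"],s["contact_force"],s["moment"],s["opening"],np.round(s["q"],2))
print(rel(*knob(0,.04)))
shot("scene","sc15");shot("wrist","w15")
im=cv2.imread("pics/sc15.png")[130:240,130:260];cv2.imwrite("pics/sc15c.png",cv2.convertScaleAbs(cv2.resize(im,None,fx=5,fy=5,interpolation=2),alpha=1.6))
```

```text
[ 0.5117209  -0.22232328  0.07094354] [1.56885072 1.8072438  3.14193429] [-0.02873014 -0.44548211  0.27553718] 0.14293768033080256 [ 0.96  1.04 -0.7   1.58  0.17  0.91  0.34]
[-6.000e-04 -1.100e-03  1.100e-03  2.304e-01  6.300e-02 -7.551e-01]
```

View pics/sc15c.png

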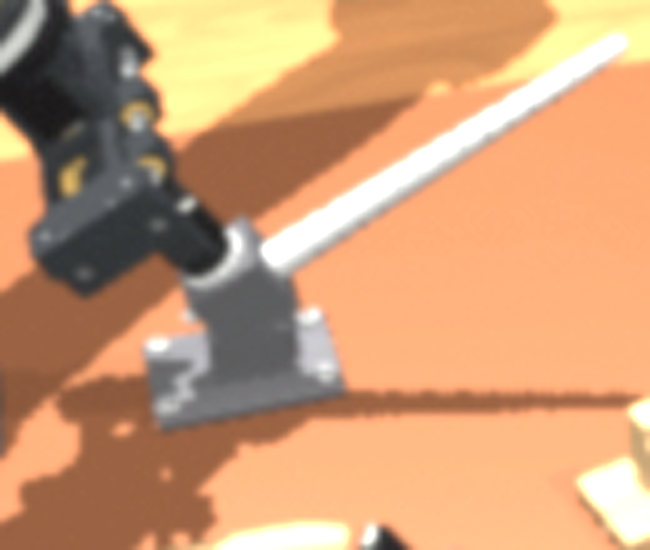

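View pics/w15.png

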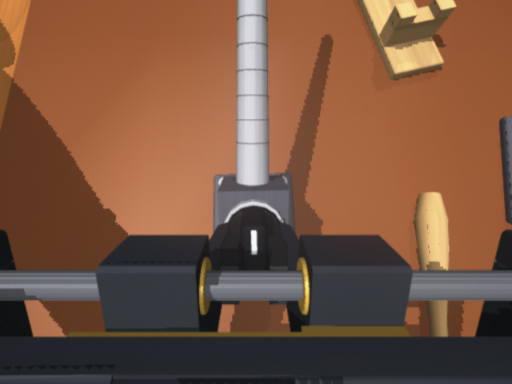

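The knob bar now lies along the bore, with its mark at px (254,242) in line with the mandrel. The mandrel is still seated. Release, retreat, and go to the ring block.

carry_out(
  commands=[
    [0, 0, 0, 0, 0, 0],
    [0, 0, 0, 0, 0, 0],
    [0, 0, 0, 0, 0, 0],
    [0, 0, 0, 0, 0, 0],
    [0, 0, -0.02, 0, 0, 0],
    [0, 0, -0.05, 0, 0, 0],
    [0, 0, -0.1, 0, 0, 0],
    [0, 0, -0.15, 0, 0, 0],
    [0, 0, -0.15, 0, 0, 0],
  ],
  fingers=130,
)

```text
clock: 21.6
tool_pos: [0.5136, -0.3032, 0.2053]
eef_rot: [0.691, 0.677, 0.183, -0.177]
contact_force: [0.9, 0.8, -0.7]
opening: 0.491
```

Run:
```python
from fit import *
s=r.get_state();print(s["tool_pos"],s["contact_force"],s["opening"],np.round(s["q"],2))
im,K,E=shot("wrist","w16",["knob_grip","mandrel"])
a=np.deg2rad(83);q=frame([np.cos(a),np.sin(a),0],[0,0,-1])
print(rel([0.46,0.0,0.32],q))
print(rel([0.458,0.255,0.22],q,(np.array([.46,0,.32]),q,0)))
```

```text
[ 0.51360832 -0.30316421  0.20529612] [ 0.88227536  0.81438228 -0.74044679] 0.4909292173119621 [ 1.03  0.93 -0.74  1.33  0.11  1.28  0.39]
knob_grip [(array([ 0.512 , -0.2493,  0.1188]), 0.97), (array([ 0.792 , -0.1987,  0.1132]), 0.91)]
mandrel [(array([ 0.5106, -0.2009,  0.0786]), 0.89)]
[  0.3168  -0.0549   0.0441  -2.0231 -29.9036   5.93  ]
[ 0.2529 -0.0331  0.1     0.      0.      0.    ]
```

View pics/w16.png

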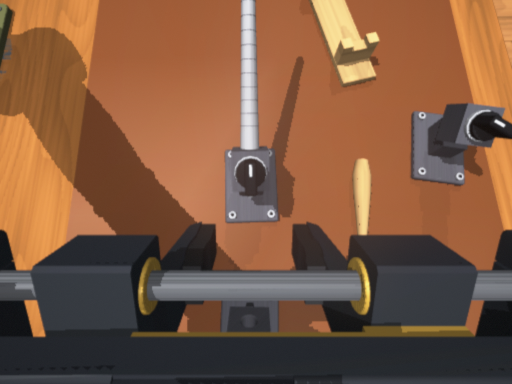

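The knob stays locked: the mark at px (250,172) is in line with the mandrel. The other housing's knob is still at an angle. I'll move over to the rings.

carry_out(
  commands=[
    [0.02, 0, -0.03, 0, 0, 0],
    [0.06, -0.01, -0.04, 0, -6, 1],
    [0.11, -0.02, -0.03, 0, -12, 2],
    [0.16, -0.03, -0.01, -1, -18, 3],
    [0.21, -0.04, 0, -1, -24, 4],
    [0.26, -0.05, 0.02, -2, -30, 6],
    [0.317, -0.055, 0.044, -2, -30, 6],
    [0.317, -0.055, 0.044, -2, -30, 6],
    [0.317, -0.055, 0.044, -2, -30, 6],
  ],
)

```text
clock: 22.65
tool_pos: [0.4588, 0.0053, 0.3203]
eef_rot: [0.746, 0.666, -0.001, -0.0]
contact_force: [-0.4, -1.4, 0.7]
opening: 0.492
```

Run:
```python
from fit import *
s=r.get_state();print(s["tool_pos"],np.round(s["q"],2))
a=np.deg2rad(83);q=frame([np.cos(a),np.sin(a),0],[0,0,-1])
print(rel([0.458,0.24,0.2],q))
```

```text
[0.45880006 0.00527935 0.32032786] [ 0.34  0.37 -0.65  1.85  0.26  1.01 -0.52]
[ 0.2332 -0.0271  0.1202 -0.0556  0.0286  0.5416]
```

carry_out(
  commands=[
    [0.05, -0.005, 0, 0, 0, 0.5],
    [0.1, -0.01, 0.02, 0, 0, 0.5],
    [0.15, -0.02, 0.06, 0, 0, 0.5],
    [0.2, -0.027, 0.1, 0, 0, 0.5],
    [0.233, -0.027, 0.12, 0, 0, 0.5],
    [0.233, -0.027, 0.12, 0, 0, 0.5],
    [0.233, -0.027, 0.12, 0, 0, 0.5],
    [0.233, -0.027, 0.12, 0, 0, 0.5],
  ],
)

```text
clock: 23.45
tool_pos: [0.462, 0.2321, 0.199]
eef_rot: [0.752, 0.659, -0.002, 0.001]
contact_force: [0.2, 0.4, 0.4]
opening: 0.492
```

```bash
python3 - <<'E'
from fit import *
s=r.get_state();print(s["tool_pos"],np.round(s["q"],2),np.abs(s["qd"]).max())
shot("wrist","w17",["band","signet","solitaire","ring_block"])
E
python3 -c "
import cv2;a=cv2.imread('pics/w17.png')[60:230,180:340];cv2.imwrite('pics/w17c.png',cv2.resize(a,None,fx=3.5,fy=3.5,interpolation=2))"
```

```text
[0.46200984 0.23214282 0.19899984] [-0.21  0.6  -0.56  1.87  0.43  0.8  -1.13] 0.03186619836336259
band [(array([0.461 , 0.2655, 0.035 ]), 0.71)]
signet [(array([0.4635, 0.314 , 0.0356]), 0.5)]
solitaire [(array([0.4612, 0.3143, 0.032 ]), 0.29)]
ring_block [(array([ 4.578e-01,  2.681e-01, -1.000e-04]), 0.66), (array([0.4526, 0.2256, 0.0288]), 0.34)]
```

View pics/w17.png

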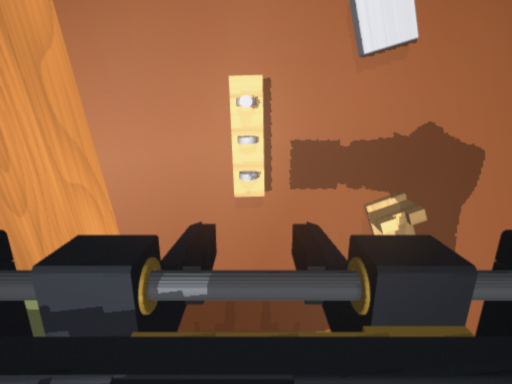

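View pics/w17c.png

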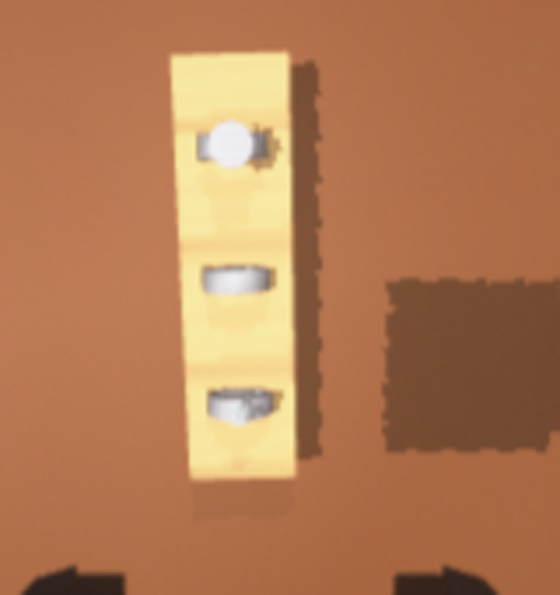

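The band is the middle ring at px (247,140). The signet is at the top (246,101) and the solitaire at the bottom (248,175). Next I'll get the block pose from its top corners.

Run:
```python
from fit import *
d=np.load("pics/w17.npz");K,E=d["K"],d["E"]
c=lambda u,v:((u+.5)/3.5-.5+180,(v+.5)/3.5-.5+60)
P=back([c(170,55),c(289,52),c(296,477),c(190,479)],K,E,.026);print(P.round(4));print("centre",P.mean(0))
for i,j in((0,3),(1,2)): v=P[i]-P[j];print(np.linalg.norm(v),np.rad2deg(np.arctan2(v[1],v[0])))
for i,j in((0,1),(3,2)): v=P[j]-P[i];print(np.linalg.norm(v),np.rad2deg(np.arctan2(v[1],v[0])))
print("band",back([c(236,279)],K,E,.040))
```

```text
[[0.4453 0.3469 0.026 ]
 [0.4854 0.3424 0.026 ]
 [0.4693 0.1929 0.026 ]
 [0.4292 0.1975 0.026 ]]
centre [0.45730948 0.26992152 0.026     ]
0.1502626788982096 83.87653340515554
0.15036878353487654 83.87998946914286
0.04034102396404948 -6.284067606391833
0.04035053097605181 -6.43469409096354
band [[0.45757792 0.2708705  0.04      ]]
```

The block centre is at (0.4573, 0.2699), yaw 83.9°, and the 150×40 mm dimensions check out. I'll set the fingers to about 32 mm and descend over the middle ring in steps.

Run:
```python
from fit import *
a=np.deg2rad(83.9);q=frame([np.cos(a),np.sin(a),0],[0,0,-1])
print(rel([0.4575,0.2702,0.012],q))
```

```text
[ 0.0369 -0.0111  0.1887  0.1044  0.1294 -1.6183]
```

carry_out(
  commands=[
    [0.037, -0.011, 0.02, 0.1, 0.1, -1.6],
    [0.037, -0.011, 0.06, 0.1, 0.1, -1.6],
    [0.037, -0.011, 0.1, 0.1, 0.1, -1.6],
    [0.037, -0.011, 0.14, 0.1, 0.1, -1.6],
    [0.037, -0.011, 0.17, 0.1, 0.1, -1.6],
    [0.037, -0.011, 0.188, 0.1, 0.1, -1.6],
    [0.037, -0.011, 0.188, 0.1, 0.1, -1.6],
    [0.037, -0.011, 0.188, 0.1, 0.1, -1.6],
  ],
  fingers=162,
)

```text
clock: 24.5
tool_pos: [0.4572, 0.2717, 0.0128]
eef_rot: [0.743, 0.669, -0.0, -0.0]
contact_force: [0.5, -0.3, 0.1]
opening: 0.367
```

Run:
```python
from fit import *
s=r.get_state();print(s["tool_pos"],s["contact_force"],s["opening"])
a=np.deg2rad(83.9);q=frame([np.cos(a),np.sin(a),0],[0,0,-1])
print(rel([0.4575,0.2702,-0.005],q))
im,K,E=shot("wrist","w18",["band"]);shot("side","side18")
cv2.imwrite("pics/w18c.png",cv2.convertScaleAbs(cv2.resize(im[150:330,150:360],None,fx=3.5,fy=3.5,interpolation=2),alpha=1.5))
b=cv2.imread("pics/side18.png")[230:350,270:400];cv2.imwrite("pics/side18c.png",cv2.convertScaleAbs(cv2.resize(b,None,fx=5,fy=5,interpolation=2),alpha=1.5))
```

```text
[0.45724298 0.27167236 0.01277988] [ 0.52957288 -0.2838603   0.12399001] 0.367257393173375
[-0.0014  0.0004  0.0178 -0.0212 -0.0118  0.0723]
band [(array([0.4565, 0.2678, 0.0333]), 0.8)]
```

View pics/w18c.png

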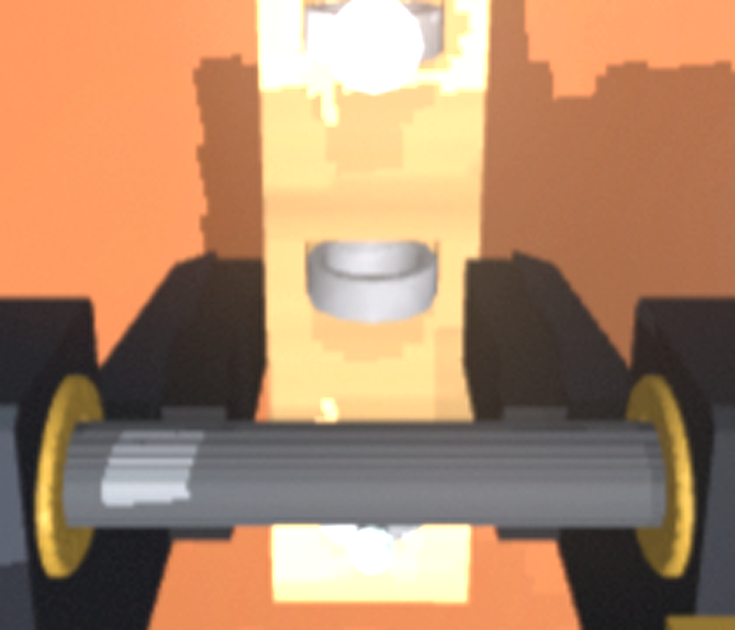

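View pics/side18c.png

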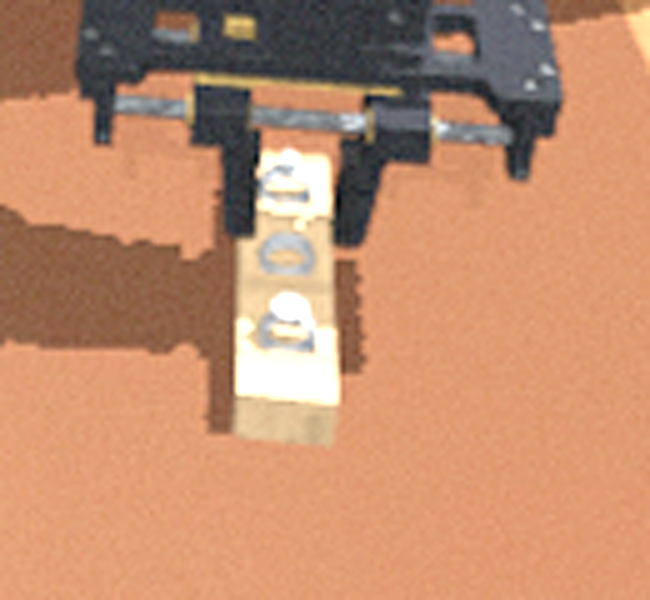

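The ring is centred between the fingers. I'll descend stepwise to just above the block top.

carry_out(
  commands=[
    [-0.0014, 0.0004, 0.008, 0, 0, 0],
    [-0.0014, 0.0004, 0.015, 0, 0, 0],
    [-0.0014, 0.0004, 0.0205, 0, 0, 0],
    [-0.0014, 0.0004, 0.0205, 0, 0, 0],
  ],
)

```text
clock: 25.05
tool_pos: [0.4564, 0.27, -0.0093]
eef_rot: [0.743, 0.669, -0.001, -0.0]
contact_force: [0.6, -0.5, -0.4]
opening: 0.366
```

carry_out(
  commands=[
    [0, 0, 0.001, 0, 0, 0],
    [0, 0, 0.002, 0, 0, 0],
    [0, 0, 0.002, 0, 0, 0],
  ],
)

```text
clock: 25.35
tool_pos: [0.4569, 0.2704, -0.0104]
eef_rot: [0.743, 0.669, -0.0, -0.0]
contact_force: [0.8, -0.2, -0.0]
opening: 0.364
```

carry_out(
  commands=[
    [0, 0, 0.001, 0, 0, 0],
    [0, 0, 0.0015, 0, 0, 0],
    [0, 0, 0.0015, 0, 0, 0],
  ],
)

```text
clock: 25.65
tool_pos: [0.4571, 0.2704, -0.0115]
eef_rot: [0.743, 0.669, -0.0, -0.0]
contact_force: [-0.7, 0.3, 3.6]
opening: 0.363
```

Run:
```python
from fit import *
im,K,E=shot("wrist","w19");shot("side","side19")
b=cv2.imread("pics/side19.png")[230:320,280:380];cv2.imwrite("pics/side19c.png",cv2.convertScaleAbs(cv2.resize(b,None,fx=7,fy=6.5,interpolation=2),alpha=1.5))
```

```text
(no output)
```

View pics/side19c.png

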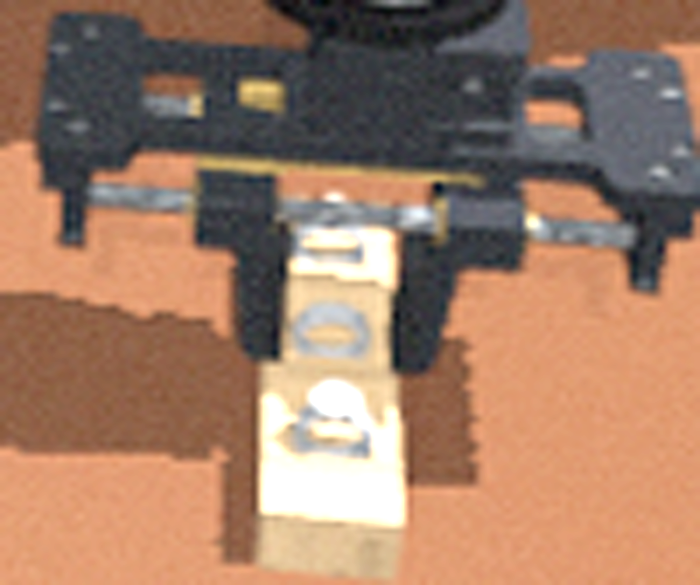

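The tips touch the block at a TCP z of about −0.0115, so the tip offset is 37.5 mm, as estimated. I'll raise 1 mm and close on the band.

carry_out(
  commands=[
    [0, 0, -0.0015, 0, 0, 0],
    [0, 0, -0.0015, 0, 0, 0],
    [0, 0, -0.0015, 0, 0, 0],
    [0, 0, -0.0015, 0, 0, 0],
    [0, 0, -0.0015, 0, 0, 0],
  ],
  fingers=255,
  grip_force=25,
)

```text
clock: 26.25
tool_pos: [0.457, 0.2704, -0.0103]
eef_rot: [0.743, 0.669, -0.0, -0.0]
contact_force: [-1.3, -0.1, 2.5]
opening: 0.259
```

Run:
```python
from fit import *
s=r.get_state();print(s["tool_pos"],s["contact_force"],s["opening"])
```

```text
[ 0.45701961  0.2703747  -0.0103238 ] [-1.30905562 -0.1386616   2.49144817] 0.25899042969710345
```

carry_out(
  commands=[
    [0, 0, -0.005, 0, 0, 0],
    [0, 0, -0.015, 0, 0, 0],
    [0, 0, -0.035, 0, 0, 0],
    [0, 0, -0.07, 0, 0, 0],
    [0, 0, -0.11, 0, 0, 0],
    [0, 0, -0.15, 0, 0, 0],
    [0, 0, -0.2, 0, 0, 0],
    [0, 0, -0.25, 0, 0, 0],
    [0, 0, -0.25, 0, 0, 0],
  ],
)

```text
clock: 27.15
tool_pos: [0.4599, 0.2736, 0.2466]
eef_rot: [0.743, 0.669, 0.006, 0.0]
contact_force: [0.7, 0.7, -0.6]
opening: 0.261
```

Run:
```python
from ov import *
s=r.get_state();print(s["tool_pos"],s["contact_force"],s["opening"],np.round(s["q"],2))
im,K,E=shot("wrist","w20",["band"]);im2,_,_=shot("side","side20",["band","signet","solitaire"])
im3,K3,E3=shot("scene","sc20",["mandrel"])
cv2.imwrite("pics/w20c.png",cv2.convertScaleAbs(cv2.resize(im[150:330,150:360],None,fx=3.5,fy=3.5,interpolation=2),alpha=1.5))
cv2.imwrite("pics/side20.png",im2)
o,M=H(HP);Rh=R.from_matrix(np.c_[M[:,0],-M[:,1],-M[:,2]])
overlay("side20",o-Rh.apply(OFF),Rh,W(HP,(.05,0,0)),off=OFF,f=8,size=(500,500),gain=1.3)
overlay("sc20",o-Rh.apply(OFF),Rh,W(HP,(.1,0,0)),off=OFF,f=7,gain=1.3)
```

```text
[0.45989135 0.2736188  0.24660677] [ 0.7167595   0.71828126 -0.61905556] 0.2606148526584466 [-0.24  0.56 -0.62  1.78  0.4   0.92 -1.13]
band [(array([0.4587, 0.2704, 0.2906]), 0.69)]
band [(array([0.4574, 0.2672, 0.2812]), 0.63)]
signet [(array([0.4637, 0.3155, 0.0281]), 0.53)]
solitaire [(array([0.4547, 0.2257, 0.0277]), 0.41)]
mandrel [(array([ 0.5115, -0.1989,  0.0794]), 0.75)]
```

View pics/w20c.png

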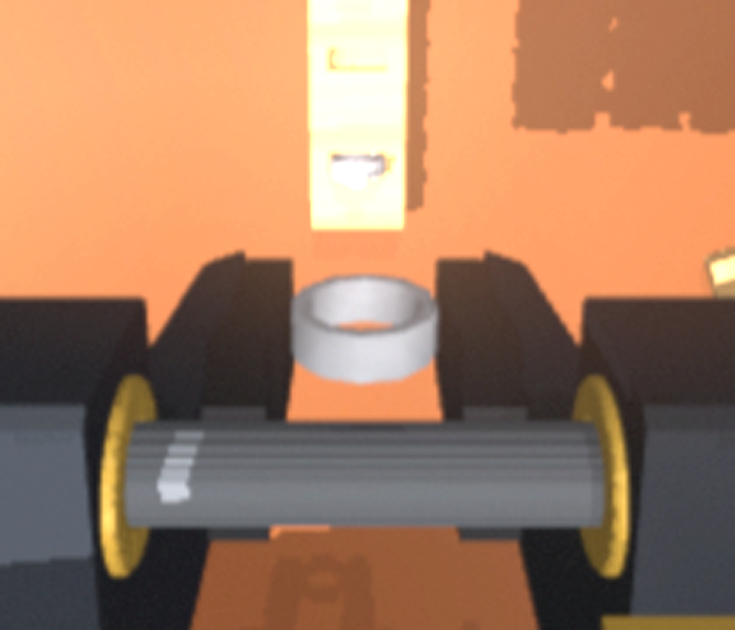

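View pics/side20.png

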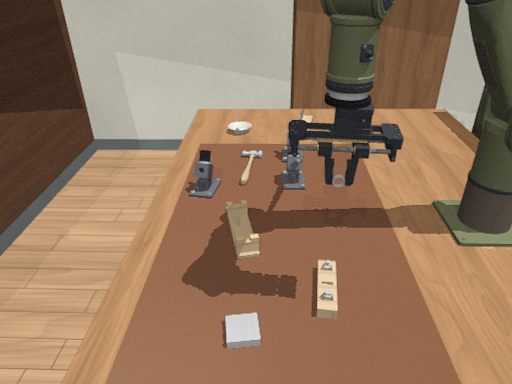

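View pics/side20_o.png

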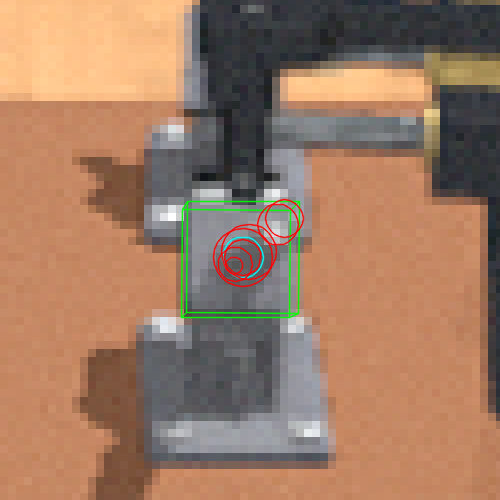

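View pics/sc20_o.png

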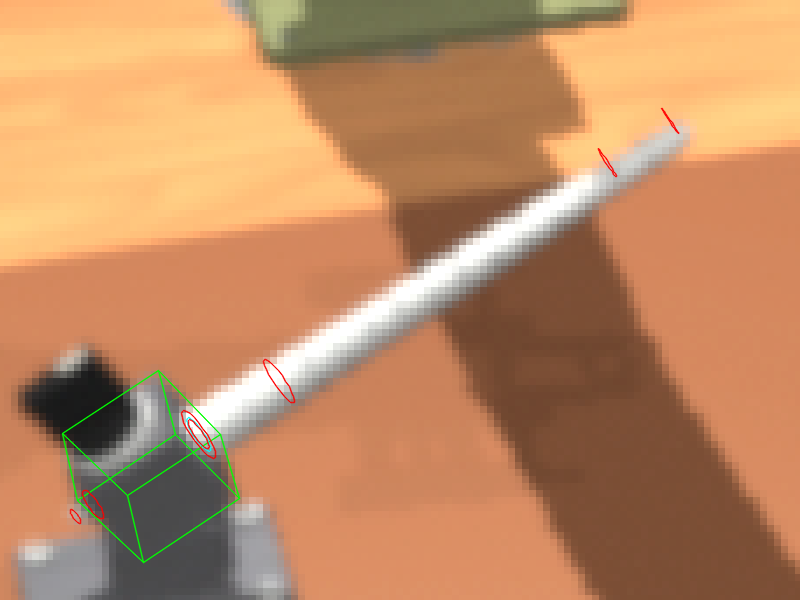

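The band is held square between the tips, and the other two rings are still in their slots. Next I'll refine the mandrel's actual axis, since its nose sags slightly, from the scene and side pictures.

Run:
```python
from ov import *
d=np.load("pics/sc20.npz");g=cv2.imread("pics/sc20.png").astype(np.float32);sat=g.max(2)-g.min(2)
for x in np.arange(.02,.231,.015):
    u=proj(W(HP,(x,0,0)),d["K"],d["E"])[0];u2=proj(W(HP,(x+.001,0,0)),d["K"],d["E"])[0];pxmm=np.linalg.norm(u2-u);t=(u2-u)/pxmm;nn=np.array([-t[1],t[0]])
    uz=proj(W(HP,(x,0,.001)),d["K"],d["E"])[0]-u; uy=proj(W(HP,(x,.001,0)),d["K"],d["E"])[0]-u
    k=np.arange(-7,9.01,.25);q=(u+nn*k[:,None]).astype(np.float32)
    v=cv2.remap(sat,q[:,0].reshape(1,-1),q[:,1].reshape(1,-1),cv2.INTER_LINEAR).ravel()
    bg=(v[:6].mean()+v[-6:].mean())/2;c=v[12:50].min();w=np.clip((bg-v)/(bg-c),0,1);w[w<.35]=0
    print(round(x,3),"off px",round((w*k).sum()/w.sum(),2),"w",round(w.sum()*.25,2),"n.z/mm",round(nn@uz,3),"n.y/mm",round(nn@uy,3))
b=cv2.imread("pics/side20.png")[150:178,270:312]
cv2.imwrite("pics/side20n.png",cv2.resize(b,None,fx=16,fy=16,interpolation=0))
d=np.load("pics/side20.npz")
for x in (0,.1,.2,.23): u=proj(W(HP,(x,0,0)),d["K"],d["E"])[0];print(x,u,((u-[270,150])+.5)*16)
print("per mm at .23: z",proj(W(HP,(.23,0,.001)),d["K"],d["E"])[0]-u,"y",proj(W(HP,(.23,.001,0)),d["K"],d["E"])[0]-u)
```

```text
0.02 off px 0.5 w 7.57 n.z/mm -0.287 n.y/mm -0.208
0.035 off px 0.58 w 7.47 n.z/mm -0.288 n.y/mm -0.208
0.05 off px 0.68 w 7.16 n.z/mm -0.288 n.y/mm -0.208
0.065 off px 0.92 w 6.84 n.z/mm -0.288 n.y/mm -0.209
0.08 off px 1.0 w 6.51 n.z/mm -0.289 n.y/mm -0.209
0.095 off px 1.27 w 6.45 n.z/mm -0.289 n.y/mm -0.209
0.11 off px 1.49 w 6.57 n.z/mm -0.29 n.y/mm -0.209
0.125 off px 1.42 w 6.39 n.z/mm -0.29 n.y/mm -0.21
0.14 off px 1.53 w 6.43 n.z/mm -0.291 n.y/mm -0.21
0.155 off px 1.58 w 6.4 n.z/mm -0.291 n.y/mm -0.21
0.17 off px 1.69 w 6.17 n.z/mm -0.292 n.y/mm -0.211
0.185 off px 2.2 w 5.39 n.z/mm -0.292 n.y/mm -0.211
0.2 off px 2.37 w 4.1 n.z/mm -0.293 n.y/mm -0.211
0.215 off px 2.54 w 4.38 n.z/mm -0.293 n.y/mm -0.212
0.23 off px 2.38 w 3.11 n.z/mm -0.293 n.y/mm -0.212
0 [293.78867241 162.98876875] [388.61875864 215.82030006]
0.1 [295.79146548 161.11608767] [420.66344776 185.85740267]
0.2 [298.1809095  158.88187452] [458.89455196 150.10999229]
0.23 [298.99037802 158.12499333] [471.84604838 137.99989327]
per mm at .23: z [ 0.00284938 -0.38997073] y [0.39111743 0.00151753]
```

View pics/side20n.png

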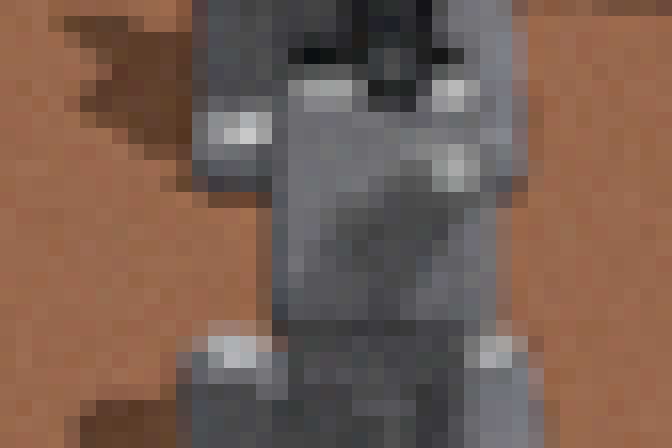

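Both views agree that the nose is about 5 mm low and 3 mm to −y of the bore line (1.3° and 0.8°), within tolerance. I'll plan the threading along this real axis.

```bash
cat >> fit.py <<'E'
def bandpose(x,dy=0,dz=0,c=-.0413):
    o,M=H(HP); m=W(HP,(x,-.014*x+dy,-.0008-.0195*x+dz)); dv=M@np.array([1,-.014,-.0195]); q=frame(dv,-M[:,2]); return m-q.apply([0,0,c]),q
E
python3 - <<'E'
from fit import *
p,q=bandpose(.30);print(p);print(rel(p,q))
E
```

```text
[0.5143047  0.08328952 0.18847408]
[-0.1794  0.0771  0.05    1.6154 30.06   -5.1956]
```

carry_out(
  commands=[
    [-0.03, 0.01, 0, 0, 6, -1],
    [-0.06, 0.025, 0, 0, 13, -2],
    [-0.1, 0.045, 0.01, 1, 20, -3],
    [-0.14, 0.065, 0.03, 1.6, 27, -4],
    [-0.179, 0.077, 0.05, 1.6, 30, -5.2],
    [-0.179, 0.077, 0.05, 1.6, 30, -5.2],
    [-0.179, 0.077, 0.05, 1.6, 30, -5.2],
    [-0.179, 0.077, 0.05, 1.6, 30, -5.2],
  ],
)

```text
clock: 28.35
tool_pos: [0.5146, 0.0855, 0.1897]
eef_rot: [0.687, 0.679, 0.183, -0.184]
contact_force: [-0.4, 1.3, -0.8]
opening: 0.26
```

Run:
```python
from ov import *
s=r.get_state();print(s["tool_pos"],s["contact_force"],s["opening"],np.round(s["q"],2))
print("to .30",rel(*bandpose(.30)))
im,K,E=shot("wrist","w21",["band"]);a,_,_=shot("side","side21",["band"]);b,K3,E3=shot("scene","sc21",["band"])
def crop(im,K,E,c,f,n):
    u=proj(c,K,E)[0];y,x=max(int(u[1])-45,0),max(int(u[0])-55,0);cv2.imwrite(n,cv2.convertScaleAbs(cv2.resize(im[y:y+90,x:x+110],None,fx=f,fy=f,interpolation=2),alpha=1.3))
d=np.load("pics/side21.npz")
crop(a,d["K"],d["E"],W(HP,(.26,0,0)),6,"pics/side21c.png");crop(b,K3,E3,W(HP,(.26,0,0)),6,"pics/sc21c.png")
```

```text
[0.5146238  0.08551392 0.18969541] [-0.40895896  1.26978557 -0.83163326] 0.25952954586267984 [ 0.66  0.82 -0.99  1.91  0.24  0.64 -0.32]
to .30 [-0.0025 -0.0003 -0.0001  0.0667 -0.0841  0.0613]
band [(array([0.5145, 0.0603, 0.2271]), 0.92)]
band [(array([0.5151, 0.0652, 0.2273]), 0.61), (array([ 0.6356,  0.3863, -0.0008]), 0.58)]
band [(array([ 0.6624,  0.0557, -0.0007]), 0.52)]
```

View pics/w21.png

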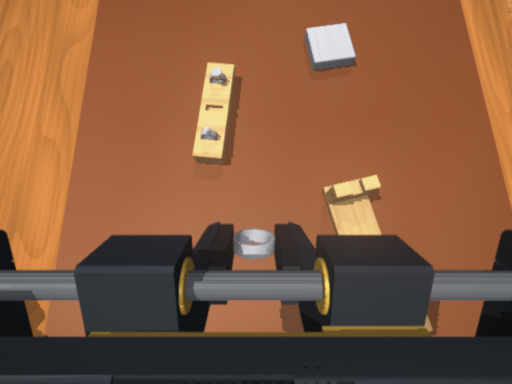

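View pics/side21c.png

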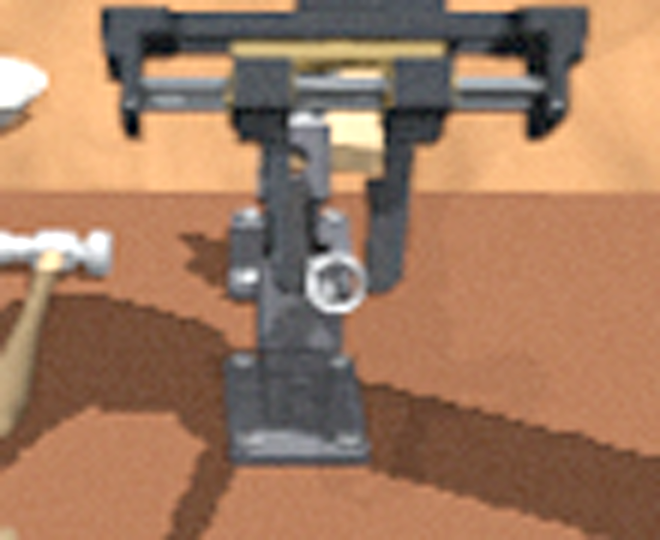

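View pics/sc21c.png

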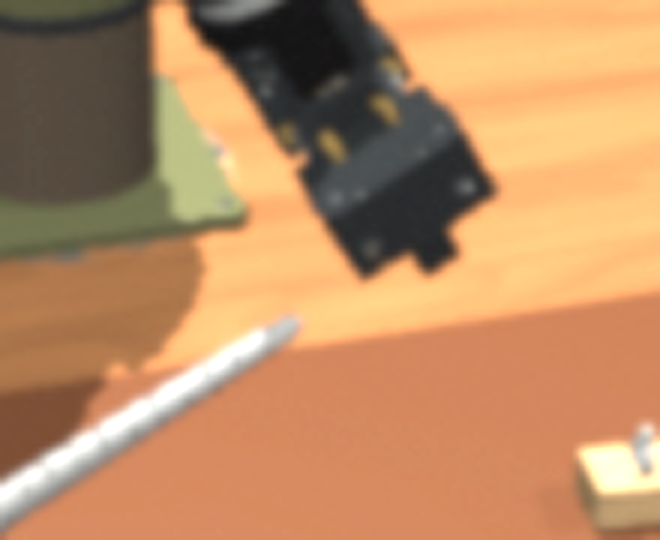

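The side view shows the nose through the ring, concentric at zoomed (338,280). In the scene view the mandrel line extends through the ring. I'll slide down the taper.

carry_out(
  commands=[
    [-0.02, 0, 0, 0, 0, 0],
    [-0.04, 0, 0, 0, 0, 0],
    [-0.06, 0, 0, 0, 0, 0],
    [-0.08, 0, 0, 0, 0, 0],
    [-0.1, 0, 0, 0, 0, 0],
    [-0.1, 0, 0, 0, 0, 0],
  ],
)

```text
clock: 29.25
tool_pos: [0.5134, -0.0062, 0.137]
eef_rot: [0.689, 0.677, 0.182, -0.184]
contact_force: [-0.7, -0.4, -0.7]
opening: 0.266
```

Run:
```python
from ov import *
s=r.get_state();print(s["tool_pos"],s["contact_force"],s["moment"],s["opening"],np.round(s["q"],2))
print("to .2",rel(*bandpose(.20)))
im,K,E=shot("wrist","w22");a,_,_=shot("side","side22");b,K3,E3=shot("scene","sc22",["mandrel"])
def crop(im,K,E,c,f,n):
    u=proj(c,K,E)[0];y,x=max(int(u[1])-45,0),max(int(u[0])-55,0);cv2.imwrite(n,cv2.convertScaleAbs(cv2.resize(im[y:y+90,x:x+110],None,fx=f,fy=f,interpolation=2),alpha=1.3))
crop(b,K3,E3,W(HP,(.2,0,0)),6,"pics/sc22c.png")
cv2.imwrite("pics/w22c.png",cv2.resize(im[100:330,130:380],None,fx=3,fy=2.6,interpolation=2))
```

```text
[ 0.5133585  -0.00624041  0.13701151] [-0.72932137 -0.44694462 -0.74006916] [-0.4893952  -0.09724875 -0.02453163] 0.26581106863854104 [ 0.79  0.93 -0.95  1.88  0.31  0.67 -0.19]
to .2 [ 0.0033 -0.0004 -0.0018  0.1227  0.0195 -0.3234]
mandrel [(array([ 0.5121, -0.2007,  0.0793]), 0.88)]
```

View pics/w22c.png

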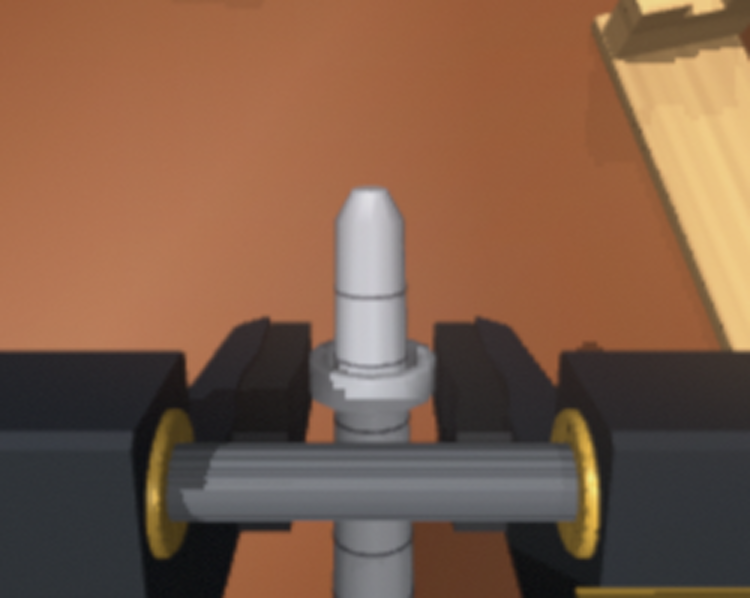

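View pics/sc22c.png

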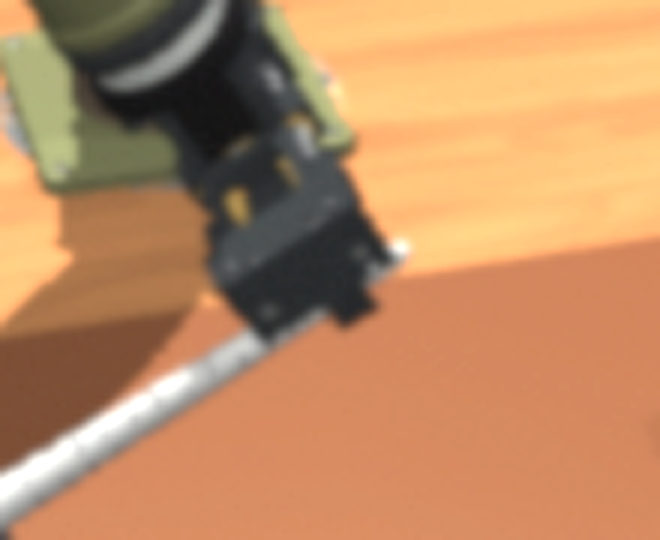

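The band is threaded over the nose with light forces. I'll apply the small vertical correction and continue to x≈0.12.

carry_out(
  commands=[
    [-0.012, -0.0003, -0.0012, 0, 0, -0.2],
    [-0.024, -0.0003, -0.0016, 0, 0, -0.2],
    [-0.036, -0.0003, -0.0016, 0, 0, -0.2],
    [-0.048, -0.0003, -0.0016, 0, 0, -0.2],
    [-0.06, -0.0003, -0.0016, 0, 0, -0.2],
    [-0.07, -0.0003, -0.0016, 0, 0, -0.2],
    [-0.076, -0.0003, -0.0016, 0, 0, -0.2],
    [-0.076, -0.0003, -0.0016, 0, 0, -0.2],
  ],
)

```text
clock: 30.25
tool_pos: [0.5128, -0.0699, 0.1024]
eef_rot: [0.686, 0.68, 0.183, -0.183]
contact_force: [0.1, -1.4, 0.9]
opening: 0.258
```

Run:
```python
from ov import *
s=r.get_state();print(s["tool_pos"],s["contact_force"],s["moment"],s["opening"])
print("to .1",rel(*bandpose(.10)))
im,K,E=shot("wrist","w23")
cv2.imwrite("pics/w23c.png",cv2.resize(im[100:330,130:380],None,fx=3,fy=2.6,interpolation=2))
```

```text
[ 0.51275393 -0.06993357  0.10235397] [ 0.12173718 -1.43687617  0.86638627] [-0.66631067 -0.02309592  0.05072129] 0.258014811709596
to .1 [-0.0243 -0.0007 -0.0019  0.1582 -0.0121  0.1715]
```

View pics/w23c.png

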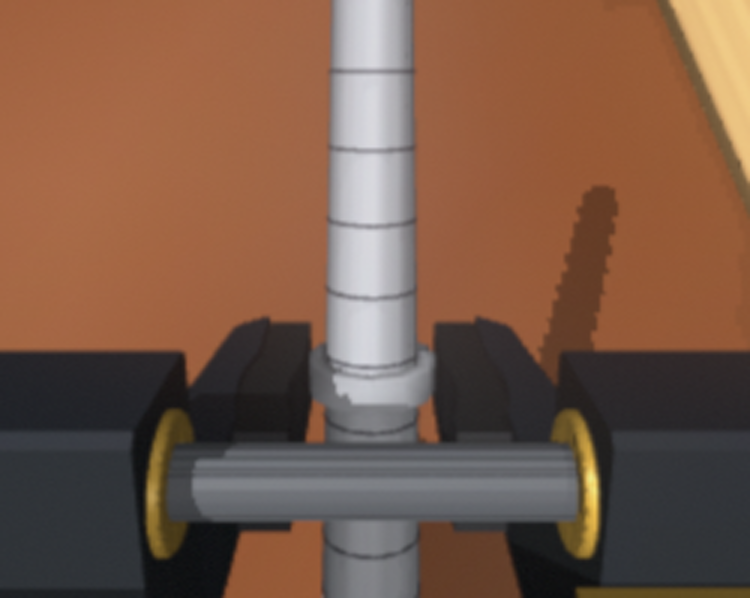

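Nearly there at x≈0.124. There is a slight upward contact, so I'll shift up 1 mm and go down to snug in small steps.

carry_out(
  commands=[
    [-0.004, -0.0003, -0.0008, 0, 0, 0],
    [-0.008, -0.0003, -0.001, 0, 0, 0],
    [-0.012, -0.0003, -0.001, 0, 0, 0],
    [-0.016, -0.0003, -0.001, 0, 0, 0],
    [-0.019, -0.0003, -0.001, 0, 0, 0],
    [-0.019, -0.0003, -0.001, 0, 0, 0],
  ],
)

```text
clock: 30.9
tool_pos: [0.5123, -0.0863, 0.094]
eef_rot: [0.686, 0.68, 0.183, -0.183]
contact_force: [-0.1, -1.8, 0.9]
opening: 0.257
```

Run:
```python
from ov import *
s=r.get_state();print(s["tool_pos"],s["contact_force"],s["moment"],s["opening"])
print("to .1",rel(*bandpose(.10)))
```

```text
[ 0.51233817 -0.08629938  0.09402976] [-0.12706339 -1.83667067  0.86580683] [-0.58873013 -0.10265177  0.03000081] 0.2567137383069545
to .1 [-0.0059 -0.0005 -0.0009  0.1507 -0.0192  0.22  ]
```

carry_out(
  commands=[
    [-0.002, -0.0003, -0.0005, 0, 0, 0],
    [-0.004, -0.0003, -0.0006, 0, 0, 0],
    [-0.006, -0.0003, -0.0006, 0, 0, 0],
    [-0.008, -0.0003, -0.0006, 0, 0, 0],
    [-0.008, -0.0003, -0.0006, 0, 0, 0],
  ],
)

```text
clock: 31.4
tool_pos: [0.5121, -0.0921, 0.0913]
eef_rot: [0.685, 0.68, 0.184, -0.184]
contact_force: [0.1, 2.9, 3.5]
opening: 0.26
```

Run:
```python
from ov import *
s=r.get_state();print(s["tool_pos"],s["contact_force"],s["moment"],s["opening"])
print("to .1",rel(*bandpose(.10)))
```

```text
[ 0.51205389 -0.09205549  0.09125479] [0.05574633 2.91882166 3.4717888 ] [ 0.30109707 -0.20944279 -0.01970324] 0.26032524556967773
to .1 [ 5.000e-04 -2.000e-04 -4.000e-04  1.379e-01 -1.180e-01  2.995e-01]
```

Axial contact is about 5 N at x≈0.0995, so the band is snug. One small extra press to seat it, then check.

carry_out(
  commands=[
    [-0.0015, 0, 0, 0, 0, 0],
    [-0.003, 0, 0, 0, 0, 0],
    [-0.003, 0, 0, 0, 0, 0],
  ],
)

```text
clock: 31.7
tool_pos: [0.5121, -0.0932, 0.0905]
eef_rot: [0.685, 0.68, 0.184, -0.184]
contact_force: [0.7, 6.0, 5.4]
opening: 0.264
```

Run:
```python
from ov import *
s=r.get_state();print(s["tool_pos"],s["contact_force"],s["moment"],s["opening"])
print("to .1",rel(*bandpose(.10)))
im,K,E=shot("wrist","w24")
cv2.imwrite("pics/w24c.png",cv2.resize(im[100:330,130:380],None,fx=3,fy=2.6,interpolation=2))
```

```text
[ 0.51213691 -0.09324681  0.09048737] [0.66931573 5.96699498 5.3834152 ] [ 1.13853052 -0.13801808 -0.05652577] 0.26444651615450093
to .1 [ 1.900e-03 -3.000e-04 -5.000e-04  1.271e-01 -2.160e-01  3.688e-01]
```

View pics/w24c.png

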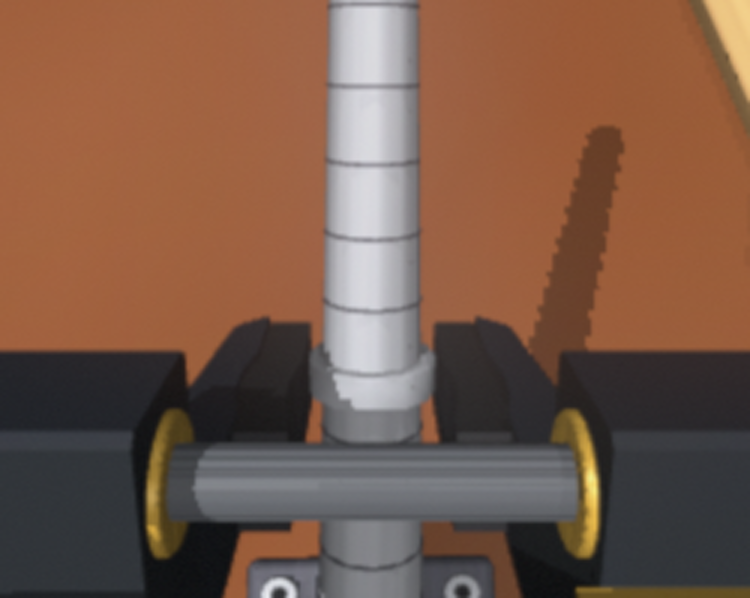

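The band is snug and looks square on the taper at zoomed (372,378). Release and withdraw.

carry_out(
  commands=[
    [0, 0, 0, 0, 0, 0],
    [0, 0, 0, 0, 0, 0],
    [0, 0, 0, 0, 0, 0],
    [0, 0, 0, 0, 0, 0],
    [0, 0, 0, 0, 0, 0],
  ],
  fingers=120,
)

```text
clock: 32.25
tool_pos: [0.5118, -0.0961, 0.089]
eef_rot: [0.686, 0.68, 0.183, -0.183]
contact_force: [-0.6, -0.3, 1.0]
opening: 0.526
```

carry_out(
  commands=[
    [0, 0, -0.01, 0, 0, 0],
    [0, 0, -0.03, 0, 0, 0],
    [0, 0, -0.07, 0, 0, 0],
    [0, 0, -0.12, 0, 0, 0],
    [0, 0, -0.15, 0, 0, 0],
    [0, 0, -0.15, 0, 0, 0],
  ],
)

```text
clock: 32.85
tool_pos: [0.5144, -0.1739, 0.223]
eef_rot: [0.687, 0.679, 0.185, -0.179]
contact_force: [-0.1, -0.5, 0.4]
opening: 0.533
```

Run:
```python
from ov import *
s=r.get_state();print(s["tool_pos"],s["contact_force"],s["opening"])
for i in range(2):
    im,K,E=shot("wrist",f"w25",["band","mandrel","knob_grip","housing"])
d=np.load("pics/w25.npz")
for x in (0,.08,.095,.103,.115): print(x,proj(W(HP,(x,-.014*x,-.0008-.0195*x)),d["K"],d["E"])[0].round(1))
a,_,_=shot("side","side25",["band","signet","solitaire","hammer","bench_block"]);b,K3,E3=shot("scene","sc25",["band","mandrel"])
o,M=H(HP);Rh=R.from_matrix(np.c_[M[:,0],-M[:,1],-M[:,2]])
overlay("sc25",o,Rh,W(HP,(.08,0,0)),f=7,gain=1.3,mand=False)
cv2.imwrite("pics/w25c.png",cv2.resize(im[20:260,130:380],None,fx=2.5,fy=2.5,interpolation=2))
```

```text
[ 0.5144135  -0.1738756   0.22298951] [-0.07024492 -0.47560787  0.35943816] 0.5329707036669915
band [(array([ 0.5132, -0.116 ,  0.1318]), 0.62)]
mandrel [(array([ 0.5095, -0.201 ,  0.0779]), 0.56)]
knob_grip [(array([ 0.5118, -0.2504,  0.1199]), 0.63)]
housing [(array([ 0.7985, -0.1469,  0.0828]), 0.83), (array([ 0.5123, -0.2028,  0.08  ]), 0.7)]
band [(array([ 0.5101, -0.1179,  0.1298]), 0.64)]
mandrel [(array([ 0.5083, -0.2017,  0.0781]), 0.89)]
knob_grip [(array([ 0.512 , -0.2539,  0.1175]), 0.77)]
housing [(array([ 0.5124, -0.202 ,  0.0795]), 0.74)]
0 [255.5 262. ]
0.08 [256.  194.9]
0.095 [256.1 181.3]
0.103 [256.1 173.9]
0.115 [256.2 162.7]
band [(array([ 0.5093, -0.2033,  0.0762]), 0.63)]
signet [(array([0.4669, 0.314 , 0.0306]), 0.42)]
solitaire []
hammer [(array([ 0.4627,  0.2664, -0.0022]), 0.5), (array([ 0.6623, -0.3071,  0.0015]), 0.49), (array([ 0.5128, -0.2015,  0.0791]), 0.33)]
bench_block [(array([ 0.6346,  0.3857, -0.0018]), 0.95)]
band [(array([ 0.5116, -0.114 ,  0.123 ]), 0.6)]
mandrel [(array([ 0.5122, -0.1998,  0.0806]), 0.84), (array([ 0.5165, -0.2013,  0.0802]), 0.37)]
```

View pics/w25c.png

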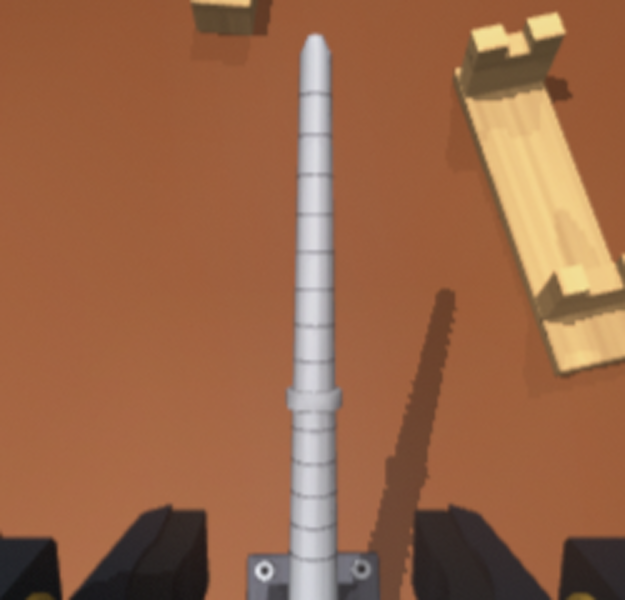

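View pics/sc25_o.png

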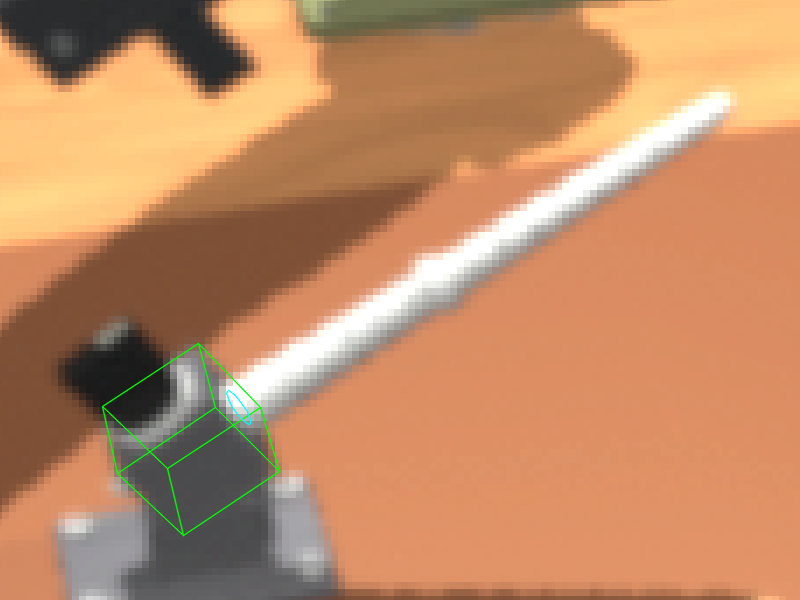

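View pics/side25.png

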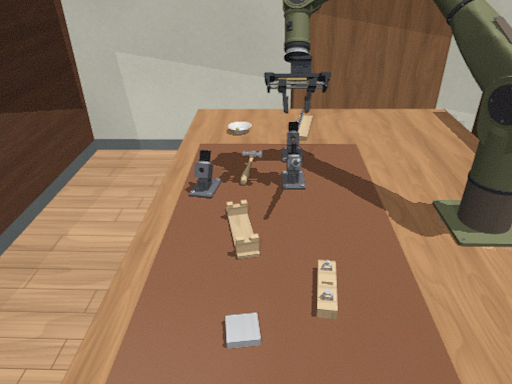

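The band sits round the taper: wrist px (256,180) matches mandrel x≈97 mm, and it looks square. The mandrel is home, the knob is locked, the other rings, hammer and steel block are in place, and the gripper is clear. I'll hand in the job.

Run:
```python
from h import *
s=r.get_state();print(s["clock"],s["contact_force"])
print(r.finish_job())
```

```text
33.8 [-0.77265827 -1.24153063  0.16618644]
the job is handed in; nothing more can be done
None
```

The mandrel is in its holder with the knob locked and the plain band snug on the taper. I handed the job in at 33.8 s, and the hand-in reports no verdict.

**Mandrel:** I lifted it from the rest and pushed it into the housing nearest the base. The push stopped at the mouth with about 10 N along the bore. It sags about 1.5° off the bore line, against the 0.12 rad (6.9°) limit.

**Knob:** I turned it clockwise about 70° to the stop. The wrist picture taken after I let go shows its mark in line with the mandrel.

**Band:** I took it from the middle slot, slid it over the tip and pressed it until about 8 N axial, then released it. The last wrist picture puts its centre about 97 mm from the shoulder, and it looks square.

**Left in place:** In the last side picture the other two rings, the hammer and the steel block look where they started. The network did not report the solitaire in that picture, so I judged that one by eye.

**What went wrong or disagreed:**
- **Fingertips:** they sit about 37.5 mm behind the reported tool point, contrary to the description. My first close on the mandrel shut above it without touching it. I corrected for the offset, and light contact with the slotted block later confirmed it.
- **Stray row:** one row in a grip call briefly commanded 38 mm too deep and was reversed in the next row. The force read at the end of that call was about 3 N; I have no reading of the peak during the row.
- **Side-view detection:** the last one placed the "band" at the housing mouth. The wrist and scene views disagree with that, and I took it as a false hit.

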